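# Strip the camera column off the microscope head

### The arm

A 6-joint arm with a two-finger parallel gripper is mounted at the origin on the work surface. World frame = base frame: x ahead of the robot, y to its left, z up, the work surface at z = 0. Lengths are in m, angles in rad, forces in N, time in s.
With the tool pointing down it reaches from about 0.325 to 0.9 m from the base axis. Payload 3.5 kg.
Tool frame: the origin (TCP) lies at the very end of the fingers, on their centre line; the grasp point (between the pads) lies 19 mm behind it; z points along the fingers, x is the direction in which the jaws open and shut, and the axes are right-handed (so a half turn about z gives the same grasp; the last joint's range is limited). The gripper opens to 85 mm and grips with 20 to 120 N. Pads are 22 mm wide; open, the fingers measure 114 mm over their backs; the gripper's body (76 mm by 85 mm) begins 54 mm behind the grasp point. The pads swing forward as they close: fully open they stand 13 mm farther back than shut.
Start: joints at [-1.288, 0.276, -0.026, 1.268, 0, 1.467], TCP at [0.235, -0.579, 0.231] pointing down, gripper open.
Joint ranges: [-3.12, 3.12], [-0.85, 1.88], [-1.08, 1.24], [-1.95, 2.15], [-1.57, 1.53], [-3.14, 3.14]. Speed limits (rad/s): [2.57, 2.57, 3.14, 3.14, 3.14, 3.14].

### API

Orientations are given as a unit quaternion [x, y, z, w].
In Python, from workcell import monitor, vision, robot, finder gives the robot as it stands.
- The arm moves only by the shell command python3 -m inch 'ROWS' [OPENING]. ROWS is JSON, a list that holds one entry, the list of rows, each a list of 6 numbers: the shift along the tool's x, y, z in m, then the turn, a rotation vector about the tool's x, y, z in degrees. In form: [[[tx, ty, tz, ax, ay, az], ...]]. A call has exactly 5 rows; each row is the pose to reach, as a shift and turn from the pose commanded when the call began, along the tool's axes at that moment; what a row does not reach only later rows make up. A row lasts 1/12 s, in which the tool goes at most 41.7 mm and 7.16 degrees, less where a joint would pass 70% of its speed; a pose out of reach is approached as far as the arm can. A call with a gripper value outside its range is refused whole. OPENING is the opening, from 0 (shut) to 1 (fully open), set as the call begins (- or left out, the last holds). The fingers move at their own pace and stop on an object; the grip force is fixed at half the most. Time passes only in rows, so rows that repeat a pose let the fingers close, or fill a call up. It gives the time, the measured TCP pose, the force and the opening at its end, in the units of the state.
- monitor.get_obs(): the state, without advancing time (a new reading comes with each control period).
- vision.capture(name): name is "side" or "top" or "wrist"; returns a dict with "pixels" (384x512x3 uint8, blue, green, red), "vertical_fov" (degrees; the focal length in pixels is half the picture's height over the tangent of half this angle, whatever the lens; pixels are square), "cx", "cy" (the principal point, pixels), "xyz" and "attitude" of the camera in the world; the wrist camera has in their place "hand_eye" (4x4, takes a point from camera to tool coordinates, whose origin is the TCP and whose axes are the tool frame's). Camera axes: x right, y down, z forward; pixel columns grow to the right and rows downward; lengths in m; the calibration is good to about 2 mm. The wrist camera is an equidistant fisheye: a pixel r from the principal point sees the ray r / f radians off the axis. A picture is of the moment at which its call begins: read the wrist's pose just before it. There is no depth.
- robot.finish_job(): hands the job in, once; it reports no verdict.
Trained networks look in a picture, given as the dict that the camera call returned (one of the last four; its "shot" number tells which), for a name from the list of things; names that differ only in an ending like _2 or _b are one class to them, and where a whole thing is asked for, a point or a joint stands for the part that bears it (a point fixed in the world has none). Each returns a list of dicts, best first, with "score" (0 to 1); they miss things now and then, are a little off and sometimes report something else, mostly with a low value. They report only what shows in the picture. A call takes as long as a camera call. They do not tell look-alikes from the thing itself.
- finder.find_in(picture, query): "centre" ([column, row] in pixels, amid what is visible of it).
The state is a dict: "clock": time; "joint_positions": joint angles; "dq": joint speeds; "tau": joint torques, N m; "tool_pos": TCP position; "tcp_rot": TCP orientation; "wrist_force": force on the tool from outside, world axes, zero at the start; "torque": the same for the moment, N m; "opening": finger opening in m.
Only numpy, scipy, OpenCV 4.12 (cv2) and the standard library are available. Lean on these libraries where they do the work, as an engineer would, in place of code of your own. Each camera call takes 0.05 s, during which the arm holds its last target. There are 200 camera calls.

### The job

Take apart the camera column on the microscope head from the top down, and stand each part upright in its own nest in the tray as you go: the camera square in the square nest, the adapter in the small round nest, the photo tube in the large round nest. Then slip the dust cap fully home over the bare port of the head. Set the camera and optics down gently, never dropped or tipped over, and do not knock over the oil bottle.

Things in the scene. Friction and masses are not known exactly. Their poses are not given: they have to be found in the camera images.
- camera_center (a point): Camera, top of the column: black upright box 40 x 40 mm, 64 mm tall, 0.22 kg. Point: its centre, 32 mm above its flat underside and 32 mm below its top; x, y square to its sides, z up. It stands loose on the adapter; a steel boss of the adapter reaches 7 mm up into its underside (recess 32 mm square): lift straight up before moving sideways. It may be turned against the head.
- adapter_center (a point): Adapter, under the camera: ribbed aluminium cylinder 52 mm diameter, 46 mm tall, with a 25 mm boss 7 mm tall on top and, below, a steel barrel 38 mm diameter, 20 mm long, loose in the photo tube's bore (43 mm). Point: centre of the aluminium cylinder, 23 mm above the tube's rim, 43 mm above the barrel's end; z up. Keep the fingertips above the tube's rim. Lift straight up 25 mm to clear. 0.2 kg.
- tube_center (a point): Photo tube, lowest part of the column: cream cylinder 62 mm diameter, 70 mm tall, 0.26 kg. Point: its centre, 35 mm above its underside; z up. Hollow below (54 mm wide, 10 mm deep), it stands loose over the neck of the port: lift straight up 15 mm to clear.
- cap_center (a point): Dust cap: grey plastic cup lying mouth down on the table, 62 mm outside diameter, 30 mm tall; 55 mm inside diameter, 26 mm deep; 0.05 kg. Point: its centre, 15 mm above its open mouth; z up out of its closed top.
- port (a point): Photo port of the fixed microscope head: upright cream neck under the column, 48 mm diameter, 35 mm tall above the head body (112 x 92 mm). Point: centre of its top rim, 120 mm above the table; z up, x towards the two black eyepieces, which slope up, end 160 mm from the axis, about as high as the rim. With the cap home its closed top rests on the rim, its centre 11 mm below the rim.
- camera_nest_floor (a point): Camera nest: grey block 92 x 92 mm, 12 mm tall, with a square recess 58 x 58 mm, 6 mm deep, dark floor. Point: centre of the recess floor, 9 mm above the table; x, y square to the recess, z up. The three nests lie in a row along their y axes, 96 mm apart, in any order, in a low tray (rim 10 mm high).
- tube_nest_floor (a point): Photo tube nest: a block like the camera nest, in the same row, with a round recess 80 mm in diameter (the larger round one), 6 mm deep. Point: centre of the recess floor, 9 mm above the table; axes as the camera nest.
- adapter_nest_floor (a point): Adapter nest: a block like the camera nest, in the same row, with a round recess 54 mm in diameter (the smaller round one), 6 mm deep, for the adapter's barrel. Point: centre of the recess floor, 9 mm above the table; axes as the camera nest.
- oil_center (a point): Immersion oil bottle: small amber bottle with black cap, 38 mm diameter, 78 mm tall, standing on the table; not to be knocked over. The point is on its axis, half-way up.
Not all that is in view belongs to the job. What is shaped like the part that bears adapter_nest_floor but blue or orange is not meant.

How it is judged:
By the outcome, as a careful person would: the job done as asked, in the order asked, and still so for the second after the job is handed in, with the robot touching nothing.
It also fails if it takes over 99 s, if anything falls off the work surface, if the arm or the gripper's body presses on something with over 40 N, if the wrist force passes 120 N, or if a joint passes its speed limit or range.

## Working session

There is one attempt and no reset: what is moved stays moved. The work goes in short steps, Python scripts to look and compute and a shell command to move; the robot and the scene stay as the last step left them, time stands still between calls to the robot, and variables do not carry over. Pictures are saved under pics/ and viewed, about 12 in all and at most 16, crops included, and the job is handed in when it is done.

```bash
mkdir -p pics; ls
python3 - <<'E'
from workcell import monitor, vision, robot, finder
import cv2
o=monitor.get_obs(); print(o)
for n in ["side","top"]:
    p=vision.capture(n); cv2.imwrite(f"pics/{n}0.png",p["pixels"])
    print(n,{k:v for k,v in p.items() if k!="pixels"})
    for q in ["camera_center","adapter_center","tube_center","cap_center","port","camera_nest_floor","tube_nest_floor","adapter_nest_floor","oil_center"]:
        print(q,[(([round(float(c)) for c in d["centre"]]),round(float(d["score"]),2)) for d in finder.find_in(p,q)][:4])
E
```

```text
pics
{'clock': 0.0, 'joint_positions': array([-1.28838841e+00,  2.77134073e-01, -2.78848596e-02,  1.26801482e+00,
       -3.02717469e-05,  1.46743138e+00]), 'dq': array([-0.00041934,  0.00098849, -0.0004687 ,  0.00086241,  0.00045931,
        0.00020073]), 'tau': array([ 1.06251111e-03, -4.45511949e+01,  2.95200169e+01,  1.65688625e-02,
       -1.44667924e-04, -5.49158159e-06]), 'tool_pos': array([ 0.23495489, -0.57830794,  0.23015717]), 'tcp_rot': array([ 8.29540120e-01, -5.58446002e-01, -8.68305166e-04, -7.05542954e-04]), 'wrist_force': array([ 0.22876202,  0.77770387, -0.19160935]), 'torque': array([ 0.01560001,  0.04868304, -0.06455864]), 'opening': 0.08559468097439896}
side {'vertical_fov': 49.11280350468532, 'cx': 263.3050896930244, 'cy': 194.20417092614107, 'xyz': array([0.47049457, 0.96785045, 0.74945415]), 'attitude': array([-0.00986088,  0.8773229 , -0.47957683,  0.01460635]), 'shot': 1}
camera_center [([231, 125], 0.8)]
adapter_center [([235, 145], 0.52)]
tube_center [([234, 161], 0.82)]
cap_center [([290, 197], 0.73)]
port [([226, 184], 0.61)]
camera_nest_floor [([238, 260], 0.6)]
tube_nest_floor [([236, 285], 0.57)]
adapter_nest_floor [([233, 323], 0.83), ([314, 291], 0.73), ([303, 357], 0.66)]
oil_center [([289, 217], 0.52)]
top {'vertical_fov': 45.88315579980902, 'cx': 250.26054419655097, 'cy': 188.82338471719015, 'xyz': array([0.33675551, 0.05208539, 1.4418895 ]), 'attitude': array([-0.69534378,  0.71479988, -0.04530613,  0.05920737]), 'shot': 2}
camera_center [([346, 156], 0.73), ([232, 180], 0.33)]
adapter_center [([335, 165], 0.41)]
tube_center [([334, 172], 0.48)]
cap_center [([331, 224], 0.88)]
port [([330, 149], 0.59)]
camera_nest_floor [([235, 178], 0.62)]
tube_nest_floor [([200, 183], 0.82)]
adapter_nest_floor [([141, 235], 0.89), ([168, 184], 0.68), ([202, 241], 0.64), ([330, 224], 0.28)]
oil_center [([285, 225], 0.66), ([202, 185], 0.44)]
```

Run:
```python
import cv2
a=cv2.imread("pics/side0.png");cv2.imwrite("pics/side0c.png",cv2.resize(a[80:384,130:430],None,fx=1.97,fy=1.97,interpolation=cv2.INTER_CUBIC))
a=cv2.imread("pics/top0.png");cv2.imwrite("pics/top0c.png",cv2.resize(a[90:290,110:410],None,fx=2.6,fy=2.6,interpolation=cv2.INTER_CUBIC))
```

```text
(no output)
```

View pics/side0c.png

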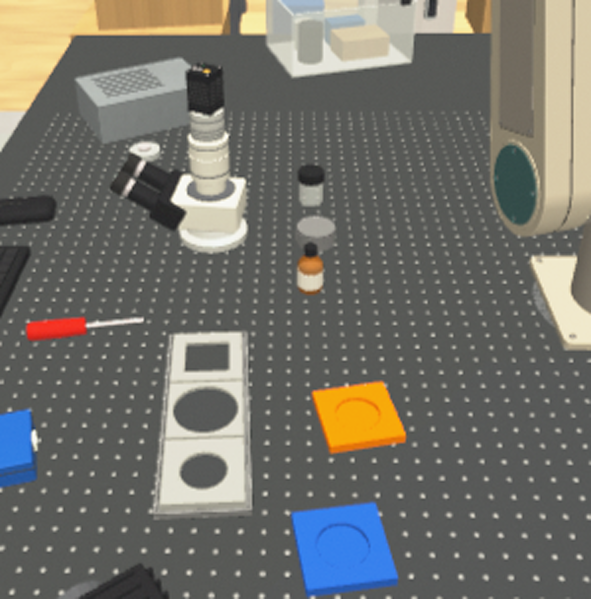

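View pics/top0c.png

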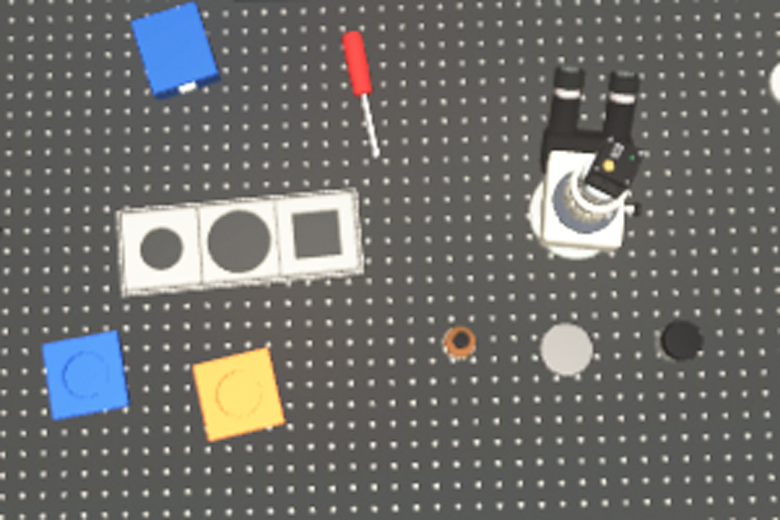

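```bash
cat > h.py <<'E'
from workcell import monitor, vision, robot, finder
import cv2, numpy as np
from scipy.spatial.transform import Rotation as R
def ray(p,uv,obs=None):
    h=p["pixels"].shape[0]; f=h/2/np.tan(np.radians(p["vertical_fov"]/2))
    d=(np.array(uv,float)-[p["cx"],p["cy"]])/f
    if "hand_eye" in p:
        r=np.linalg.norm(d)+1e-12; v=np.r_[np.sin(r)*d/r,np.cos(r)]
        Rt=R.from_quat(obs["tcp_rot"]).as_matrix(); H=p["hand_eye"]
        return Rt@H[:3,3]+obs["tool_pos"], Rt@H[:3,:3]@v
    v=np.r_[d,1]; return p["xyz"],R.from_quat(p["attitude"]).apply(v/np.linalg.norm(v))
def atz(p,uv,z,obs=None):
    o,d=ray(p,uv,obs); return o+d*(z-o[2])/d[2]
def proj(p,X,obs=None):
    h=p["pixels"].shape[0]; f=h/2/np.tan(np.radians(p["vertical_fov"]/2)); X=np.atleast_2d(X)
    if "hand_eye" in p:
        Rt=R.from_quat(obs["tcp_rot"]).as_matrix(); H=p["hand_eye"]
        c=((X-obs["tool_pos"])@Rt-H[:3,3])@H[:3,:3]
        rr=np.hypot(c[:,0],c[:,1])+1e-12; th=np.arctan2(rr,c[:,2])
        return c[:,:2]/rr[:,None]*th[:,None]*f+[p["cx"],p["cy"]]
    c=R.from_quat(p["attitude"]).inv().apply(X-p["xyz"]); return c[:,:2]/c[:,2:]*f+[p["cx"],p["cy"]]
def delta(X,yaw=None,obs=None):
    """shift in tool axes (m) to bring TCP to X; turn about tool z (deg) so tool x has world heading yaw (deg, mod 180)"""
    obs=obs or monitor.get_obs(); Rt=R.from_quat(obs["tcp_rot"]).as_matrix()
    s=Rt.T@(np.array(X)-obs["tool_pos"]); h=np.degrees(np.arctan2(Rt[1,0],Rt[0,0]))
    t=None if yaw is None else -((yaw-h+90)%180-90)
    return np.round(s,4),h,t
E
python3 - <<'E'
from h import *
Z={"camera_center":.258,"adapter_center":.203,"tube_center":.145,"cap_center":.015,"camera_nest_floor":.009,"tube_nest_floor":.009,"adapter_nest_floor":.009,"oil_center":.039}
for n in ["side","top"]:
    p=vision.capture(n)
    for q,z in Z.items():
        print(n,q,[(atz(p,d["centre"],z).round(3)[:2],round(float(d["score"]),2)) for d in finder.find_in(p,q)][:4])
p=vision.capture("wrist"); cv2.imwrite("pics/w0.png",p["pixels"]); print(p["hand_eye"].round(3),p["vertical_fov"],p["cx"],p["cy"])
E
```

```text
side camera_center [(array([ 0.601, -0.169]), 0.89)]
side adapter_center [(array([ 0.597, -0.149]), 0.52), (array([ 0.588, -0.046]), 0.41)]
side tube_center [(array([ 0.599, -0.153]), 0.67), (array([ 0.62 , -0.035]), 0.35)]
side cap_center [(array([ 0.436, -0.16 ]), 0.59), (array([ 0.653, -0.249]), 0.21)]
side camera_nest_floor [(array([0.572, 0.139]), 0.74)]
side tube_nest_floor [(array([0.568, 0.228]), 0.6)]
side adapter_nest_floor [(array([0.421, 0.426]), 0.94), (array([0.567, 0.339]), 0.76)]
side oil_center [(array([ 0.449, -0.021]), 0.69), (array([ 0.659, -0.675]), 0.66)]
top camera_center [(array([ 0.59 , -0.186]), 0.56)]
top adapter_center [(array([ 0.58, -0.17]), 0.64)]
top tube_center [(array([ 0.573, -0.166]), 0.7)]
top cap_center [(array([ 0.428, -0.165]), 0.58)]
top camera_nest_floor [(array([0.58 , 0.135]), 0.95)]
top tube_nest_floor [(array([0.576, 0.227]), 0.57)]
top adapter_nest_floor [(array([0.573, 0.338]), 0.92), (array([ 0.648, -0.238]), 0.63), (array([0.427, 0.426]), 0.61), (array([0.384, 0.241]), 0.56)]
top oil_center [(array([ 0.43 , -0.024]), 0.49)]
[[ 1.     0.     0.     0.   ]
 [-0.     0.948  0.319 -0.082]
 [ 0.    -0.319  0.948 -0.142]
 [ 0.     0.     0.     1.   ]] 65.70646984690485 257.5774629048408 190.67355581277997
```

Run:
```python
from h import *
print(delta([.595,-.165,.39],-28))
```

```text
(array([-0.2482, -0.4892, -0.1587]), np.float64(-67.8973215204624), np.float64(-39.89732152046241))
```

```bash
python3 -m inch '[[[-0.012,-0.024,-0.03,0,0,0],[-0.025,-0.049,-0.06,0,0,0],[-0.037,-0.073,-0.09,0,0,0],[-0.05,-0.098,-0.12,0,0,0],[-0.066,-0.13,-0.14,0,0,0]]]'
python3 -m inch '[[[-0.017,-0.033,-0.005,0,0,0],[-0.034,-0.066,-0.01,0,0,0],[-0.051,-0.1,-0.018,0,0,0],[-0.068,-0.133,-0.018,0,0,0],[-0.085,-0.167,-0.018,0,0,0]]]'
python3 -m inch '[[[-0.017,-0.033,0,0,0,-6],[-0.034,-0.066,0,0,0,-12],[-0.051,-0.1,0,0,0,-18],[-0.068,-0.133,0,0,0,-24],[-0.085,-0.167,0,0,0,-30]]]'
python3 -m inch '[[[0,0,0,0,0,-5],[0,0,0,0,0,-10],[0,0,0,0,0,-10],[0,0,0,0,0,-10],[0,0,0,0,0,-10]]]'
python3 - <<'E'
from h import *
o=monitor.get_obs(); print(o["tool_pos"],o["joint_positions"])
p=vision.capture("wrist"); cv2.imwrite("pics/w1.png",p["pixels"])
print(delta([.595,-.165,.39],-28))
for q in ["camera_center","adapter_center","tube_center","port","cap_center","oil_center"]:
  print(q,[(d["centre"],d["score"]) for d in finder.find_in(p,q)][:3])
E
```

```text
clock: 2.37
tool_pos: [0.3313, -0.4694, 0.3747]
tcp_rot: [0.829, -0.559, 0.002, 0.001]
wrist_force: [1.5, -1.0, 0.4]
opening: 0.0856
clock: 2.78
tool_pos: [0.4546, -0.3261, 0.3904]
tcp_rot: [0.829, -0.559, 0.001, 0.0]
wrist_force: [0.4, -1.2, 0.5]
opening: 0.085
clock: 3.2
tool_pos: [0.5771, -0.1842, 0.3895]
tcp_rot: [0.947, -0.322, 0.0, 0.0]
wrist_force: [0.4, -0.6, 0.3]
opening: 0.0856
clock: 3.62
tool_pos: [0.5761, -0.1861, 0.3894]
tcp_rot: [0.97, -0.242, 0.0, 0.0]
wrist_force: [0.1, -1.3, -0.2]
opening: 0.0853
[ 0.57608782 -0.18607714  0.38939156] [-4.19153982e-01  2.05711723e-01  2.09895440e-01  1.57488605e+00
 -2.87883250e-05  1.64086029e+00]
(array([ 0.0068, -0.0277, -0.0006]), np.float64(-28.023837575105205), np.float64(-0.023837575105204678))
camera_center [([277.6, 166.1], 0.96)]
adapter_center [([273.3, 137.1], 0.58)]
tube_center [([264.0, 129.5], 0.65)]
port [([311.5, 119.0], 0.61)]
cap_center [([178.4, 164.2], 0.92), ([272.2, 138.1], 0.17)]
oil_center [([146.0, 103.8], 0.6), ([314.2, 120.9], 0.33)]
```

View pics/w1.png

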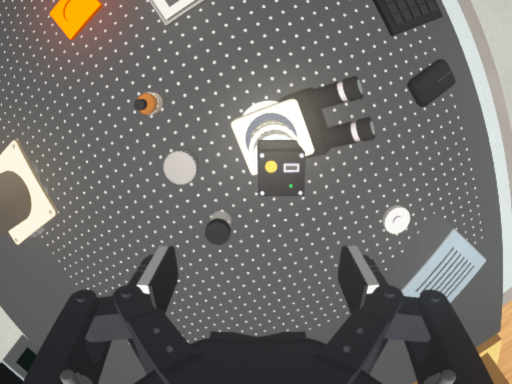

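Run:
```python
import cv2,numpy as np
a=cv2.imread("pics/w1.png")[85:205,220:330]
cv2.imwrite("pics/w1c.png",cv2.resize(cv2.convertScaleAbs(a,alpha=1.5,beta=20),None,fx=5,fy=5,interpolation=cv2.INTER_CUBIC))
```

```text
(no output)
```

View pics/w1c.png

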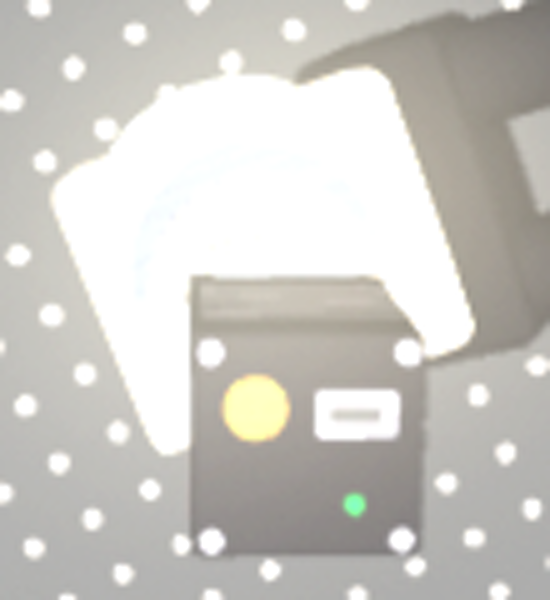

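Run:
```python
from h import *
o=monitor.get_obs(); p=vision.capture("wrist")
for q in ([(191,330),(426,330),(420,553),(191,553)],[(210,352),(407,352),(402,541),(212,541)]):
    X=np.array([atz(p,(u/5+220-.4,v/5+85-.4),.290,o) for u,v in q]); c=X.mean(0)
    e=[X[1]-X[0],X[2]-X[1],X[2]-X[3],X[3]-X[0]]
    print(c.round(4),[(round(1000*np.linalg.norm(v),1),round(np.degrees(np.arctan2(v[1],v[0])),1)) for v in e])
# head body corners z=.085 (right edge of the body)
X=np.array([atz(p,(u/5+220-.4,v/5+85-.4),.085,o) for u,v in [(52,188),(385,70),(474,330),(165,455)]]);print(X.round(3),X.mean(0))
for q,z in [("cap_center",.03),("oil_center",.039)]:
  print(q,[(atz(p,d["centre"],z,o).round(4)) for d in finder.find_in(p,q)][:1])
print(delta([c[0],c[1],.39],-28))
```

```text
[ 0.6014 -0.1814  0.29  ] [(np.float64(39.1), np.float64(-27.5)), (np.float64(39.4), np.float64(-116.9)), (np.float64(39.8), np.float64(-28.0)), (np.float64(39.0), np.float64(-117.9))]
[ 0.6011 -0.1822  0.29  ] [(np.float64(32.9), np.float64(-27.6)), (np.float64(33.4), np.float64(-117.1)), (np.float64(32.9), np.float64(-28.0)), (np.float64(33.1), np.float64(-117.1))]
[[ 0.558 -0.132  0.085]
 [ 0.663 -0.146  0.085]
 [ 0.652 -0.23   0.085]
 [ 0.549 -0.221  0.085]] [ 0.60566279 -0.18228772  0.085     ]
cap_center [array([ 0.4383, -0.1568,  0.03  ])]
oil_center [array([ 0.4452, -0.0366,  0.039 ])]
(array([ 0.0202, -0.015 , -0.0007]), np.float64(-27.916701828699754), np.float64(0.08329817130024253))
```

```bash
python3 -m inch '[[[0.0202,-0.015,0,0,0,0],[0.0202,-0.015,0.03,0,0,0],[0.0202,-0.015,0.065,0,0,0],[0.0202,-0.015,0.105,0,0,0],[0.0202,-0.015,0.14,0,0,0]]]'
python3 - <<'E'
from h import *
o=monitor.get_obs(); print(o["tool_pos"],delta([.6012,-.1818,.243],-27.6))
p=vision.capture("wrist"); cv2.imwrite("pics/w2.png",p["pixels"])
E
```

```text
clock: 4.53
tool_pos: [0.6011, -0.1819, 0.2476]
tcp_rot: [0.971, -0.241, 0.0, 0.0]
wrist_force: [1.7, 0.7, -1.1]
opening: 0.0854
[ 0.60109675 -0.18186458  0.24759171] (array([ 0.0001, -0.0001,  0.0046]), np.float64(-27.89255161910891), np.float64(-0.2925516191089059))
```

View pics/w2.png

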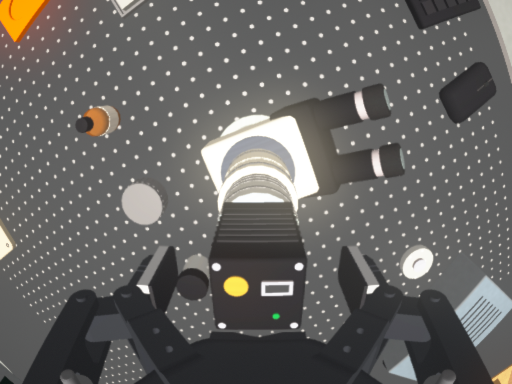

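```bash
python3 -m inch '[[[0,0,0.004,0,0,0],[0,0,0.004,0,0,0],[0,0,0.004,0,0,0],[0,0,0.004,0,0,0],[0,0,0.004,0,0,0]]]' 0
python3 -m inch '[[[0,0,0,0,0,0],[0,0,0,0,0,0],[0,0,-0.002,0,0,0],[0,0,-0.006,0,0,0],[0,0,-0.012,0,0,0]]]'
python3 -m inch '[[[0,0,-0.01,0,0,0],[0,0,-0.03,0,0,0],[0,0,-0.05,0,0,0],[0,0,-0.05,0,0,0],[0,0,-0.05,0,0,0]]]'
python3 - <<'E'
from h import *
o=monitor.get_obs(); print(o["wrist_force"],o["opening"])
p=vision.capture("side"); cv2.imwrite("pics/s1.png",cv2.resize(p["pixels"][80:384,130:430],None,fx=1.97,fy=1.97,interpolation=cv2.INTER_CUBIC))
# nests from top view: dark recess contours
p=vision.capture("top"); g=cv2.cvtColor(p["pixels"],cv2.COLOR_BGR2GRAY)
r=(slice(155,215),slice(150,255)); b=cv2.threshold(cv2.resize(g[r],None,fx=4,fy=4,interpolation=cv2.INTER_CUBIC),120,255,cv2.THRESH_BINARY_INV)[1]
for c in cv2.findContours(b,cv2.RETR_CCOMP,cv2.CHAIN_APPROX_NONE)[0]:
    A=cv2.contourArea(c)
    if 2000<A<15000:
        (u,v),(w,h),a=cv2.minAreaRect(c); m=cv2.moments(c); uv=np.array([m["m10"]/A,m["m01"]/A])
        uv=(uv+.5)/4-.5+[150,155]; 
        bx=np.array([atz(p,(q+.5)/4-.5+[150,155],.015) for q in cv2.boxPoints(((u,v),(w,h),a))]); e=bx[1]-bx[0]; e2=bx[2]-bx[1]
        print(uv,(w/4,h/4,a),atz(p,uv,.013).round(4),np.linalg.norm(e).round(4),np.degrees(np.arctan2(e[1],e[0])),np.degrees(np.arctan2(e2[1],e2[0])))
E
```

```text
clock: 5.0
tool_pos: [0.6031, -0.1828, 0.2491]
tcp_rot: [0.971, -0.241, 0.003, 0.0]
wrist_force: [-1.5, 1.3, 5.8]
opening: 0.0394
clock: 5.42
tool_pos: [0.6006, -0.1818, 0.2569]
tcp_rot: [0.971, -0.241, -0.001, -0.0]
wrist_force: [-0.5, -0.2, -2.4]
opening: 0.0398
clock: 5.83
tool_pos: [0.6022, -0.1824, 0.309]
tcp_rot: [0.971, -0.241, 0.002, 0.0]
wrist_force: [-0.1, -0.3, -2.8]
opening: 0.0397
[-0.08030758 -0.28494998 -2.83339302] 0.03971767310434801
[171.56566859 185.25015595] (15.20526123046875, 15.428868293762207, 26.56505012512207) [0.569  0.3291 0.013 ] 0.0494 -26.59301981529699 -118.18417803964789
[231.28735384 179.63685547] (16.691749572753906, 17.139516830444336, 84.2894058227539) [0.5816 0.1374 0.013 ] 0.0549 -85.91750145086453 -175.66413773067683
[201.39687107 182.4586849 ] (23.25, 23.25, 90.0) [0.5753 0.2333 0.013 ] 0.0748 -91.72408157533799 179.20229782786444
```

View pics/s1.png

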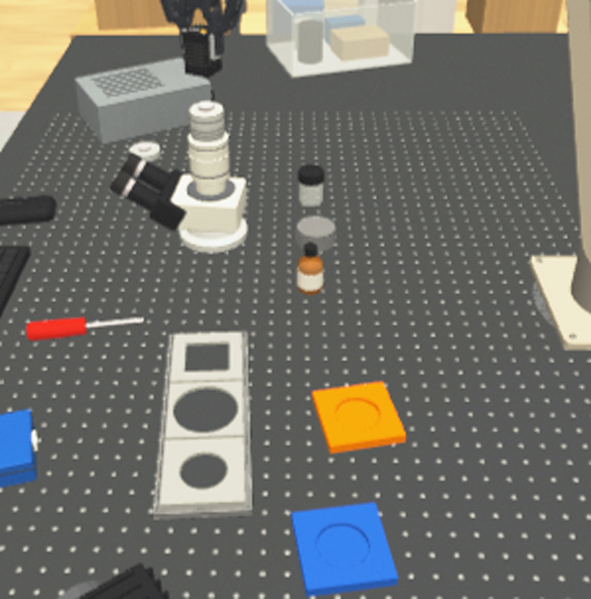

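Run:
```python
from h import *
print(delta([.5816,.1374,.309],3.8))
```

```text
(array([-0.1663, -0.2732, -0.0025]), np.float64(-27.89630704971122), np.float64(-31.696307049711223))
```

```bash
python3 -m inch '[[[-0.01,-0.0164,0,0,0,0],[-0.026,-0.0427,0,0,0,0],[-0.044,-0.0723,0,0,0,0],[-0.062,-0.1019,0,0,0,0],[-0.08,-0.1315,0,0,0,0]]]'
python3 -m inch '[[[-0.018,-0.0296,0,0,0,-6.3],[-0.036,-0.0592,0,0,0,-12.6],[-0.054,-0.0888,0,0,0,-19],[-0.072,-0.1184,0,0,0,-25.3],[-0.0863,-0.1417,0,0,0,-31.7]]]'
python3 -m inch '[[[0,0,0.03,0,0,0],[0,0,0.06,0,0,0],[0,0,0.1,0,0,0],[0,0,0.13,0,0,0],[0,0,0.15,0,0,0]]]'
python3 -m inch '[[[0,0,0,0,0,0],[0,0,0,0,0,0],[0,0,0,0,0,0],[0,0,0,0,0,0],[0,0,0,0,0,0]]]'
python3 - <<'E'
from h import *
o=monitor.get_obs(); print(o["tool_pos"],o["joint_positions"])
p=vision.capture("wrist"); cv2.imwrite("pics/w3.png",p["pixels"]); np.save("w3.npy",np.r_[o["tool_pos"],o["tcp_rot"]])
print(delta([.5816,.1374,.15],3.8))
for q in ["camera_nest_floor","tube_nest_floor","adapter_nest_floor"]:
  print(q,[(d["centre"],d["score"],atz(p,d["centre"],.009,o).round(4)) for d in finder.find_in(p,q)][:3])
E
```

```text
clock: 6.35
tool_pos: [0.5907, -0.027, 0.3052]
tcp_rot: [0.97, -0.241, -0.002, 0.0]
wrist_force: [0.9, -0.7, -2.0]
opening: 0.0393
clock: 6.77
tool_pos: [0.5804, 0.1396, 0.3053]
tcp_rot: [0.999, 0.037, -0.002, -0.0]
wrist_force: [-0.4, -0.1, -2.0]
opening: 0.0394
clock: 7.18
tool_pos: [0.5778, 0.137, 0.1515]
tcp_rot: [0.999, 0.033, -0.004, 0.0]
wrist_force: [-0.7, -0.2, -2.8]
opening: 0.0391
clock: 7.6
tool_pos: [0.5837, 0.1374, 0.1596]
tcp_rot: [0.999, 0.033, 0.002, -0.0]
wrist_force: [-0.1, -0.0, -2.6]
opening: 0.0393
[0.58368746 0.13742339 0.1595902 ] [ 1.23447632e-01  2.74952029e-01 -1.84306563e-01  1.10739031e+00
  1.93479303e-05  1.62793595e+00]
(array([-0.0019, -0.0001,  0.0094]), np.float64(3.7976705399738075), np.float64(-0.0023294600261891674))
camera_nest_floor [([257.4, 163.6], 0.83, array([0.5834, 0.1496, 0.009 ]))]
tube_nest_floor [([256.7, 82.7], 0.77, array([0.5773, 0.2303, 0.009 ]))]
adapter_nest_floor [([90.9, 76.7], 0.93, array([0.3991, 0.2374, 0.009 ])), ([256.5, 15.7], 0.67, array([0.5726, 0.2981, 0.009 ]))]
```

View pics/w3.png

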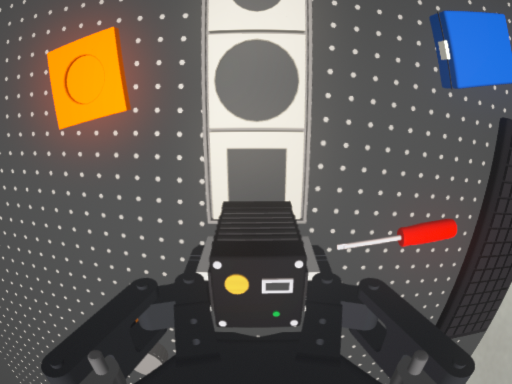

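Run:
```python
from h import *
o=monitor.get_obs(); p=vision.capture("wrist"); g=cv2.cvtColor(p["pixels"],cv2.COLOR_BGR2GRAY)
Rr=R.from_quat(o["tcp_rot"]); 
# image row/col profile edges
for r in (165,180): 
    x=g[r].astype(int); print(r,[c for c in range(200,320) if abs(x[c+1]-x[c-1])>60])
x=g[:,257].astype(int); print([c for c in range(30,200) if abs(x[c+1]-x[c-1])>60])
x=g[80].astype(int); print([c for c in range(200,320) if abs(x[c+1]-x[c-1])>60])
for uv,z in [((227.8,149),.015),((286.5,149),.015),((227.8,180),.015),((286.5,180),.015),((215.5,80.5),.015),((298.5,80.5),.015),((257,40),.015),((257,121),.015)]: print(uv,atz(p,uv,z,o).round(4))
```

```text
165 [205, 210, 211, 228, 229, 286, 287, 288, 304, 305, 319]
180 [200, 201, 204, 211, 212, 228, 229, 286, 287, 304, 310]
[32, 38, 39, 121, 131, 132, 148, 149]
[202, 208, 209, 215, 216, 299, 300, 301, 307, 308, 310, 313]
(227.8, 149) [0.552 0.164 0.015]
(286.5, 149) [0.6093 0.1678 0.015 ]
(227.8, 180) [0.5533 0.1323 0.015 ]
(286.5, 180) [0.6122 0.1362 0.015 ]
(215.5, 80.5) [0.5369 0.2301 0.015 ]
(298.5, 80.5) [0.6152 0.2353 0.015 ]
(257, 40) [0.5735 0.2715 0.015 ]
(257, 121) [0.5787 0.1931 0.015 ]
```

```bash
python3 -m inch '[[[0,0,0.03,0,0,0],[0,0,0.06,0,0,0],[0,0,0.09,0,0,0],[0,0,0.112,0,0,0],[0,0,0.122,0,0,0]]]'
python3 -m inch '[[[0,0,0.001,0,0,0],[0,0,0.002,0,0,0],[0,0,0.003,0,0,0],[0,0,0.004,0,0,0],[0,0,0.005,0,0,0]]]'
python3 -m inch '[[[0,0,0.001,0,0,0],[0,0,0.002,0,0,0],[0,0,0.003,0,0,0],[0,0,0.003,0,0,0],[0,0,0.003,0,0,0]]]'
```

```text
clock: 8.27
tool_pos: [0.5788, 0.1369, 0.032]
tcp_rot: [0.999, 0.033, -0.003, 0.0]
wrist_force: [-14.7, -1.8, 44.0]
opening: 0.0394
clock: 8.68
tool_pos: [0.5831, 0.1374, 0.0317]
tcp_rot: [0.999, 0.033, 0.001, -0.0]
wrist_force: [-2.9, 0.0, 8.1]
opening: 0.0395
clock: 9.1
tool_pos: [0.5831, 0.1374, 0.0317]
tcp_rot: [0.999, 0.033, 0.001, -0.0]
wrist_force: [-6.5, -1.6, 20.1]
opening: 0.039
```

```bash
python3 -m inch '[[[0,0,-0.001,0,0,0],[0,0,-0.002,0,0,0],[0,0,-0.002,0,0,0],[0,0,-0.002,0,0,0],[0,0,-0.002,0,0,0]]]'
python3 -m inch '[[[0,0,0,0,0,0],[0,0,0,0,0,0],[0,0,0,0,0,0],[0,0,0,0,0,0],[0,0,0,0,0,0]]]' 1
python3 -m inch '[[[0,0,-0.015,0,0,0],[0,0,-0.04,0,0,0],[0,0,-0.075,0,0,0],[0,0,-0.115,0,0,0],[0,0,-0.155,0,0,0]]]'
python3 -m inch '[[[0,0,-0.04,0,0,0],[0,0,-0.08,0,0,0],[0,0,-0.12,0,0,0],[0,0,-0.15,0,0,0],[0,0,-0.17,0,0,0]]]'
python3 - <<'E'
from h import *
print(delta([.6012,-.1818,.36],14))
o=monitor.get_obs(); p=vision.capture("wrist"); cv2.imwrite("pics/w4.png",p["pixels"])
for q in ["camera_nest_floor","tube_nest_floor","adapter_nest_floor","camera_center"]:
  print(q,[(d["centre"],d["score"],atz(p,d["centre"],.009,o).round(4)) for d in finder.find_in(p,q)][:3])
E
```

```text
clock: 9.52
tool_pos: [0.5831, 0.1374, 0.0317]
tcp_rot: [0.999, 0.033, 0.001, -0.0]
wrist_force: [-2.6, -0.3, 10.4]
opening: 0.0399
clock: 9.93
tool_pos: [0.5819, 0.1373, 0.0291]
tcp_rot: [0.999, 0.033, -0.0, -0.0]
wrist_force: [-0.1, 0.7, 0.4]
opening: 0.0851
clock: 10.35
tool_pos: [0.581, 0.1371, 0.1849]
tcp_rot: [0.999, 0.033, -0.001, 0.0]
wrist_force: [0.4, 0.2, -0.4]
opening: 0.0853
clock: 10.77
tool_pos: [0.5831, 0.1374, 0.3588]
tcp_rot: [0.999, 0.033, 0.003, -0.0]
wrist_force: [0.7, -0.3, 0.1]
opening: 0.0858
(array([-0.0031,  0.3197, -0.0013]), np.float64(3.806334192030362), np.float64(-10.193665807969637))
camera_nest_floor [([254.7, 131.0], 0.97, array([0.579 , 0.1578, 0.009 ]))]
tube_nest_floor [([256.0, 88.5], 0.56, array([0.5765, 0.2285, 0.009 ]))]
adapter_nest_floor [([150.6, 84.8], 0.9, array([0.3979, 0.2304, 0.009 ])), ([256.7, 32.3], 0.8, array([0.5713, 0.3229, 0.009 ])), ([161.9, 1.5], 0.76, array([0.4081, 0.378 , 0.009 ]))]
camera_center [([253.5, 146.3], 0.78, array([0.5787, 0.1318, 0.009 ])), ([272.6, 309.7], 0.74, array([ 0.641, -0.214,  0.009]))]
```

View pics/w4.png

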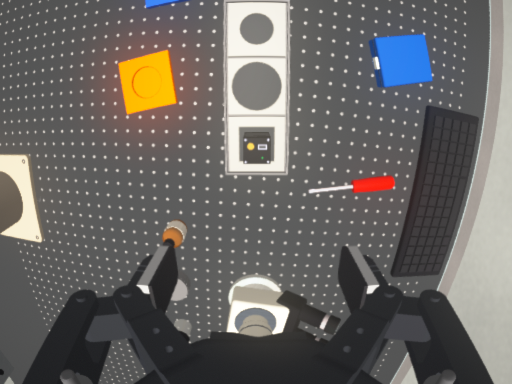

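```bash
python3 -m inch '[[[0,0.02,0,0,0,0],[0,0.05,0,0,0,0],[0,0.085,0,0,0,0],[0,0.12,0,0,0,0],[0,0.155,0,0,0,0]]]'
python3 -m inch '[[[0,0.035,0,0,0,0],[-0.001,0.07,0,0,0,0],[-0.002,0.11,0.01,0,0,0],[-0.003,0.145,0.03,0,0,0],[-0.003,0.165,0.05,0,0,0]]]'
python3 -m inch '[[[0,0,0,0,0,0],[0,0,0,0,0,0],[0,0,0,0,0,0],[0,0,0,0,0,0],[0,0,0,0,0,0]]]'
python3 - <<'E'
from h import *
o=monitor.get_obs(); p=vision.capture("wrist"); cv2.imwrite("pics/w5.png",p["pixels"]); print(o["tool_pos"])
for q in ["adapter_center","tube_center","port","cap_center"]:
  print(q,[(d["centre"],d["score"],atz(p,d["centre"],.2,o).round(4)) for d in finder.find_in(p,q)][:2])
a=p["pixels"][90:300,170:350]; cv2.imwrite("pics/w5c.png",cv2.resize(a,None,fx=2.8,fy=2.8,interpolation=cv2.INTER_CUBIC))
E
```

```text
clock: 11.43
tool_pos: [0.591, -0.0185, 0.3514]
tcp_rot: [0.999, 0.034, -0.002, -0.0]
wrist_force: [0.2, 0.4, 0.2]
opening: 0.0855
clock: 11.85
tool_pos: [0.5995, -0.1858, 0.3017]
tcp_rot: [0.999, 0.032, -0.001, 0.0]
wrist_force: [0.4, 0.1, -0.2]
opening: 0.0852
clock: 12.27
tool_pos: [0.6007, -0.1811, 0.3054]
tcp_rot: [0.999, 0.034, 0.001, 0.0]
wrist_force: [-0.3, -0.3, 0.2]
opening: 0.0855
[ 0.60072708 -0.18106008  0.30538288]
adapter_center [([257.1, 193.6], 0.7, array([ 0.6008, -0.1854,  0.2   ]))]
tube_center [([257.2, 156.2], 0.56, array([ 0.5986, -0.1519,  0.2   ]))]
port [([307.2, 156.5], 0.86, array([ 0.6414, -0.1489,  0.2   ]))]
cap_center [([145.5, 128.7], 0.69, array([ 0.4996, -0.1324,  0.2   ]))]
```

View pics/w5c.png

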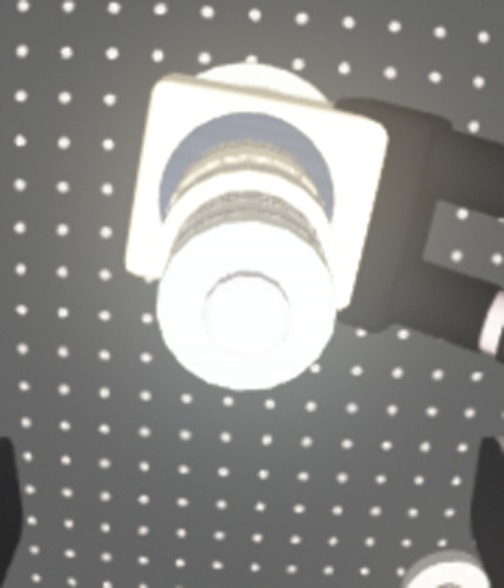

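Run:
```python
from h import *
o=monitor.get_obs(); p=vision.capture("wrist")
f=lambda u,v,z:atz(p,((u+.5)/2.8-.5+170,(v+.5)/2.8-.5+90),z,o)
L,Rr,B=f(158,304,.226),f(335,304,.226),f(246,389,.226); print(L,Rr,B,(L+Rr)/2, Rr[0]-L[0])
print(f(246,304.5,.226),f(204,312,.233),f(290,312,.233),f(247,353,.233),f(247,270,.233))
print(delta([.6012,-.1818,.19],3.8))
```

```text
[ 0.57563711 -0.18247623  0.226     ] [ 0.62582722 -0.17909256  0.226     ] [ 0.60238822 -0.20742777  0.226     ] [ 0.60073216 -0.1807844   0.226     ] 0.0501901082090368
[ 0.60059651 -0.18092041  0.226     ] [ 0.58903037 -0.18133935  0.233     ] [ 0.61265875 -0.17974698  0.233     ] [ 0.60167741 -0.19280181  0.233     ] [ 0.60002014 -0.16843326  0.233     ]
(array([ 0.0007, -0.    ,  0.1148]), np.float64(3.847326936777298), np.float64(0.047326936777295714))
```

```bash
python3 -m inch '[[[0,0,0.02,0,0,0],[0,0,0.05,0,0,0],[0,0,0.075,0,0,0],[0,0,0.092,0,0,0],[0,0,0.1,0,0,0]]]'
python3 -m inch '[[[0,0,0.006,0,0,0],[0,0,0.01,0,0,0],[0,0,0.014,0,0,0],[0,0,0.014,0,0,0],[0,0,0.014,0,0,0]]]'
python3 -m inch '[[[0,0,0,0,0,0],[0,0,0,0,0,0],[0,0,0,0,0,0],[0,0,0,0,0,0],[0,0,0,0,0,0]]]' 0
python3 -m inch '[[[0,0,0,0,0,0],[0,0,0,0,0,0],[0,0,0,0,0,0],[0,0,0,0,0,0],[0,0,-0.002,0,0,0]]]'
```

```text
clock: 12.98
tool_pos: [0.5984, -0.1814, 0.2011]
tcp_rot: [0.999, 0.033, -0.002, -0.001]
wrist_force: [0.0, 0.0, -0.5]
opening: 0.0852
clock: 13.4
tool_pos: [0.6008, -0.1825, 0.1913]
tcp_rot: [0.999, 0.033, 0.001, 0.0]
wrist_force: [0.0, 0.5, 0.5]
opening: 0.0851
clock: 13.82
tool_pos: [0.6009, -0.1825, 0.1913]
tcp_rot: [0.999, 0.033, 0.001, 0.0]
wrist_force: [1.1, -0.2, 2.9]
opening: 0.0506
clock: 14.23
tool_pos: [0.5998, -0.1821, 0.1918]
tcp_rot: [0.999, 0.033, -0.001, -0.0]
wrist_force: [-0.5, -0.4, -2.6]
opening: 0.0507
```

```bash
python3 -m inch '[[[0,0,-0.005,0,0,0],[0,0,-0.012,0,0,0],[0,0,-0.02,0,0,0],[0,0,-0.03,0,0,0],[0,0,-0.045,0,0,0]]]'
python3 -m inch '[[[0,0,-0.02,0,0,0],[0,0,-0.035,0,0,0],[0,0,-0.045,0,0,0],[0,0,-0.045,0,0,0],[0,0,-0.045,0,0,0]]]'
python3 - <<'E'
from h import *
o=monitor.get_obs(); p=vision.capture("side"); print(o["wrist_force"])
for q in ["adapter_center","tube_center"]:
  for d in finder.find_in(p,q): print(q,d["centre"],round(d["score"],2))
print(proj(p,[[.601,-.1815,.145],[.601,-.1815,o["tool_pos"][2]+.012]]))
print(delta([.5695,.329,.28],3.8))
E
```

```text
clock: 14.65
tool_pos: [0.5992, -0.1818, 0.2369]
tcp_rot: [0.999, 0.033, -0.001, -0.001]
wrist_force: [-0.3, -0.1, -2.6]
opening: 0.0507
clock: 15.07
tool_pos: [0.6005, -0.1824, 0.2831]
tcp_rot: [0.999, 0.033, 0.001, 0.0]
wrist_force: [-0.5, 0.0, -2.2]
opening: 0.0508
[-0.49236844  0.02378764 -2.1643953 ]
adapter_center [232.7, 116.4] 0.69
adapter_center [233.4, 323.0] 0.58
tube_center [234.5, 159.4] 0.75
[[235.88806952 157.91597475]
 [233.2247148  111.86300208]]
(array([ 0.0041, -0.5118,  0.0014]), np.float64(3.8062857572907394), np.float64(0.006285757290740435))
```

```bash
python3 -m inch '[[[0,-0.02,0,0,0,0],[0,-0.05,0,0,0,0],[0,-0.085,0,0,0,0],[0,-0.12,0,0,0,0],[0.001,-0.155,0,0,0,0]]]'
python3 -m inch '[[[0,-0.036,0,0,0,0],[0,-0.072,0,0,0,0],[0,-0.108,0,0,0,0],[0.001,-0.144,0,0,0,0],[0.001,-0.18,0,0,0,0]]]'
python3 -m inch '[[[0,-0.036,0,0,0,0],[0,-0.072,0,0,0,0],[0.001,-0.108,0.02,0,0,0],[0.002,-0.14,0.04,0,0,0],[0.002,-0.177,0.06,0,0,0]]]'
python3 -m inch '[[[0,0,0.03,0,0,0],[0,0,0.06,0,0,0],[0,0,0.08,0,0,0],[0,0,0.09,0,0,0],[0,0,0.09,0,0,0]]]'
python3 -m inch '[[[0,0,0,0,0,0],[0,0,0,0,0,0],[0,0,0,0,0,0],[0,0,0,0,0,0],[0,0,0,0,0,0]]]'
python3 - <<'E'
from h import *
o=monitor.get_obs(); p=vision.capture("wrist"); cv2.imwrite("pics/w6.png",p["pixels"])
print(o["tool_pos"],o["joint_positions"],delta([.5695,.328,.12],3.8))
for q in ["adapter_center","adapter_nest_floor","tube_nest_floor"]:
  print(q,[(d["centre"],d["score"],atz(p,d["centre"],.009,o).round(4)) for d in finder.find_in(p,q)][:3])
p=vision.capture("side")
for q in ["adapter_center"]: print([(d["centre"],d["score"]) for d in finder.find_in(p,q)])
cv2.imwrite("pics/s2.png",p["pixels"])
E
```

```text
clock: 15.63
tool_pos: [0.5897, -0.0262, 0.2808]
tcp_rot: [0.999, 0.033, -0.001, -0.0]
wrist_force: [0.0, 0.7, -1.9]
opening: 0.0507
clock: 16.05
tool_pos: [0.5789, 0.1538, 0.281]
tcp_rot: [0.999, 0.033, -0.001, 0.0]
wrist_force: [0.6, -0.6, -1.9]
opening: 0.0506
clock: 16.47
tool_pos: [0.5697, 0.3297, 0.2209]
tcp_rot: [0.999, 0.033, -0.0, 0.0]
wrist_force: [-0.0, -0.3, -2.6]
opening: 0.0507
clock: 16.88
tool_pos: [0.5672, 0.3272, 0.128]
tcp_rot: [0.999, 0.033, -0.004, 0.002]
wrist_force: [0.2, 0.1, -2.0]
opening: 0.051
clock: 17.3
tool_pos: [0.5712, 0.3288, 0.1341]
tcp_rot: [0.999, 0.033, 0.001, -0.001]
wrist_force: [0.0, -0.8, -2.2]
opening: 0.0507
[0.5712206  0.32880257 0.13408821] [ 4.24273083e-01  3.95072998e-01 -7.28694557e-02  1.10023250e+00
  8.83709111e-06  1.92891510e+00] (array([-0.0016,  0.0007,  0.0138]), np.float64(3.7919348697299036), np.float64(-0.008065130270097143))
adapter_center [([257.7, 264.0], 0.85, array([0.5777, 0.239 , 0.009 ]))]
adapter_nest_floor [([109.2, 78.8], 0.94, array([0.4232, 0.4239, 0.009 ])), ([257.9, 169.8], 0.77, array([0.5711, 0.3412, 0.009 ])), ([101.6, 248.7], 0.66, array([0.3985, 0.2391, 0.009 ]))]
tube_nest_floor []
[([228.1, 278.2], 0.75)]
```

View pics/w6.png

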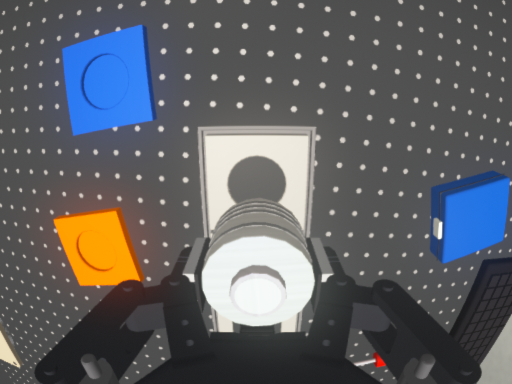

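Run:
```python
from h import *
o=monitor.get_obs(); p=vision.capture("wrist"); g=cv2.cvtColor(p["pixels"],cv2.COLOR_BGR2GRAY).astype(int)
print([r for r in range(110,205) if abs(g[r+1,257]-g[r-1,257])>40], [c for c in range(195,325) if abs(g[184,c+1]-g[184,c-1])>40])
T=next(r for r in range(140,205) if g[r+1,257]-g[r-1,257]<-60); print(T,atz(p,(257,T+.5),.015,o),atz(p,(228.5,184),.015,o),atz(p,(286.5,184),.015,o))
```

```text
[125, 126, 134, 135, 154, 155, 156, 202, 204] [201, 202, 204, 206, 207, 208, 228, 229, 286, 287, 288, 307, 308, 309, 311, 314, 315]
155 [0.56800821 0.35584657 0.015     ] [0.54363061 0.32754833 0.015     ] [0.59680723 0.33109667 0.015     ]
```

```bash
python3 -m inch '[[[0,0,0.02,0,0,0],[-0.001,0,0.04,0,0,0],[-0.001,0,0.058,0,0,0],[-0.001,0,0.07,0,0,0],[-0.001,0,0.076,0,0,0]]]'
python3 -m inch '[[[0,0,0.002,0,0,0],[0,0,0.004,0,0,0],[0,0,0.006,0,0,0],[0,0,0.008,0,0,0],[0,0,0.009,0,0,0]]]'
python3 -m inch '[[[0,0,0.001,0,0,0],[0,0,0.002,0,0,0],[0,0,0.003,0,0,0],[0,0,0.004,0,0,0],[0,0,0.005,0,0,0]]]'
```

```text
clock: 18.07
tool_pos: [0.5677, 0.3278, 0.0542]
tcp_rot: [0.999, 0.033, -0.002, 0.001]
wrist_force: [-0.4, -0.3, -2.3]
opening: 0.0509
clock: 18.48
tool_pos: [0.5699, 0.3288, 0.0482]
tcp_rot: [0.999, 0.033, 0.001, -0.0]
wrist_force: [-0.2, 0.7, -2.8]
opening: 0.0507
clock: 18.9
tool_pos: [0.5693, 0.3285, 0.0425]
tcp_rot: [0.999, 0.033, 0.0, -0.0]
wrist_force: [-0.1, -0.6, -2.1]
opening: 0.0505
```

```bash
python3 -m inch '[[[0,0,0.001,0,0,0],[0,0,0.0015,0,0,0],[0,0,0.002,0,0,0],[0,0,0.0025,0,0,0],[0,0,0.003,0,0,0]]]'
```

```text
clock: 19.32
tool_pos: [0.5693, 0.3285, 0.0403]
tcp_rot: [0.999, 0.033, -0.0, -0.0]
wrist_force: [-2.4, -1.4, 5.3]
opening: 0.0509
```

```bash
python3 -m inch '[[[0,0,0,0,0,0],[0,0,0,0,0,0],[0,0,0,0,0,0],[0,0,0,0,0,0],[0,0,0,0,0,0]]]' 1
python3 -m inch '[[[0,0,-0.008,0,0,0],[0,0,-0.025,0,0,0],[0,0,-0.06,0,0,0],[0,0,-0.1,0,0,0],[0,0,-0.14,0,0,0]]]'
python3 -m inch '[[[0,0.02,-0.04,0,0,0],[0,0.04,-0.07,0,0,0],[0,0.075,-0.09,0,0,0],[0,0.11,-0.09,0,0,0],[0,0.145,-0.09,0,0,0]]]'
python3 - <<'E'
from h import *
print(delta([.6005,-.1815,.27],3.8))
o=monitor.get_obs(); p=vision.capture("wrist"); cv2.imwrite("pics/w7.png",p["pixels"])
E
```

```text
clock: 19.73
tool_pos: [0.5694, 0.3286, 0.0396]
tcp_rot: [0.999, 0.033, 0.0, -0.0]
wrist_force: [-0.2, 0.7, -0.1]
opening: 0.0855
clock: 20.15
tool_pos: [0.5684, 0.3281, 0.1807]
tcp_rot: [0.999, 0.033, -0.001, 0.0]
wrist_force: [1.6, 0.3, -0.3]
opening: 0.0853
clock: 20.57
tool_pos: [0.5803, 0.1831, 0.2732]
tcp_rot: [0.999, 0.034, 0.003, -0.0]
wrist_force: [-0.1, -0.4, 0.3]
opening: 0.0852
(array([-0.0045,  0.3651,  0.0029]), np.float64(3.869510838861406), np.float64(0.06951083886140452))
```

View pics/w7.png

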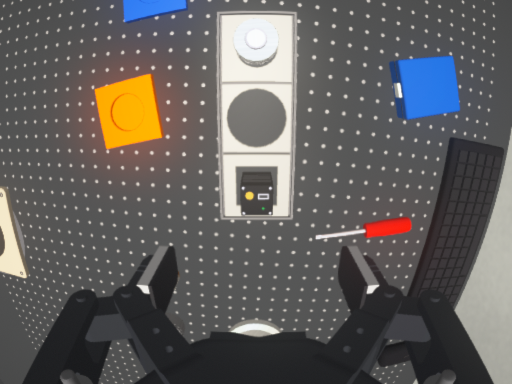

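```bash
python3 -m inch '[[[0,0.02,0,0,0,0],[0,0.055,0,0,0,0],[0,0.09,0,0,0,0],[-0.001,0.125,0,0,0,0],[-0.002,0.16,0,0,0,0]]]'
python3 -m inch '[[[0,0.04,0,0,0,0],[0,0.08,0,0,0,0],[-0.001,0.12,0,0,0,0],[-0.002,0.16,0,0,0,0],[-0.0025,0.205,0,0,0,0]]]'
python3 -m inch '[[[0,0,0,0,0,0],[0,0,0,0,0,0],[0,0,0,0,0,0],[0,0,0,0,0,0],[0,0,0,0,0,0]]]'
python3 - <<'E'
from h import *
o=monitor.get_obs(); p=vision.capture("wrist"); print(o["tool_pos"],delta([.6005,-.1815,.27],3.8))
c=proj(p,[[.6005,-.1815,.18],[.6005+.031,-.1815,.18],[.6005,-.1815-.031,.18]],o); print(c)
x0,y0=(c[0]-75).astype(int)
a=p["pixels"][y0:y0+150,x0:x0+150]; print(x0,y0); a=cv2.resize(a,None,fx=4,fy=4,interpolation=cv2.INTER_CUBIC)
cv2.imwrite("pics/w8c.png",cv2.convertScaleAbs(a,alpha=.8))
E
```

```text
clock: 21.03
tool_pos: [0.5873, 0.0227, 0.2701]
tcp_rot: [0.999, 0.033, 0.0, 0.0]
wrist_force: [1.2, -0.1, -0.2]
opening: 0.0856
clock: 21.45
tool_pos: [0.5981, -0.1789, 0.2701]
tcp_rot: [0.999, 0.033, 0.0, -0.0]
wrist_force: [0.7, -0.1, -0.8]
opening: 0.0852
clock: 21.87
tool_pos: [0.5984, -0.1758, 0.2697]
tcp_rot: [0.999, 0.034, -0.0, -0.0]
wrist_force: [0.2, 0.1, -0.1]
opening: 0.0854
[ 0.59841026 -0.17583305  0.26970504] (array([ 0.0016,  0.0058, -0.0003]), np.float64(3.9208390478774313), np.float64(0.12083904787742483))
[[259.52453037 201.45942151]
 [296.2587947  203.76119958]
 [257.00929854 234.53377661]]
184 126
```

View pics/w8c.png

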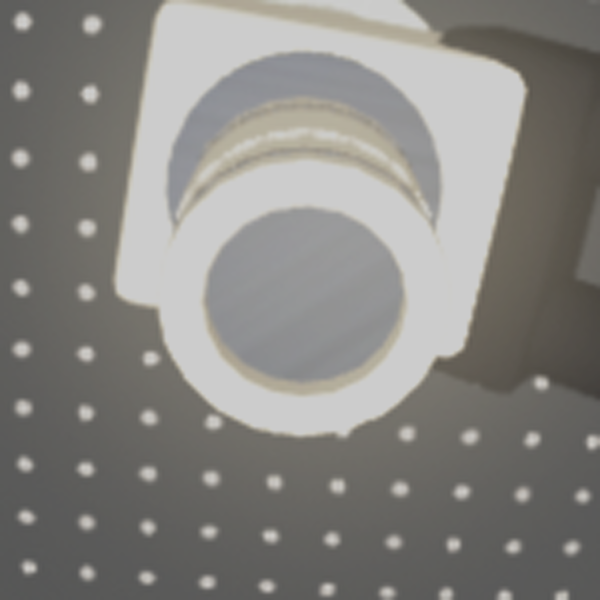

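```bash
python3 -m inch '[[[0.0018,0.0058,0.01,0,0,0],[0.0018,0.0058,0.04,0,0,0],[0.0018,0.0058,0.075,0,0,0],[0.0018,0.0058,0.1,0,0,0],[0.0018,0.0058,0.115,0,0,0]]]'
python3 -m inch '[[[0,0,0.007,0,0,0],[0,0,0.012,0,0,0],[0,0,0.012,0,0,0],[0,0,0.012,0,0,0],[0,0,0.012,0,0,0]]]'
python3 -m inch '[[[0,0,0,0,0,0],[0,0,0,0,0,0],[0,0,0,0,0,0],[0,0,0,0,0,0],[0,0,0,0,0,0]]]' 0
python3 -m inch '[[[0,0,0,0,0,0],[0,0,0,0,0,0],[0,0,0,0,0,0],[0,0,0,0,0,0],[0,0,-0.002,0,0,0]]]'
```

```text
clock: 22.33
tool_pos: [0.5983, -0.1816, 0.1499]
tcp_rot: [0.999, 0.034, -0.003, -0.001]
wrist_force: [0.7, 1.3, -1.2]
opening: 0.0852
clock: 22.75
tool_pos: [0.6018, -0.1835, 0.1441]
tcp_rot: [0.999, 0.033, 0.001, 0.001]
wrist_force: [0.2, 0.0, 0.3]
opening: 0.0852
clock: 23.17
tool_pos: [0.6016, -0.1835, 0.1441]
tcp_rot: [0.999, 0.033, 0.001, 0.001]
wrist_force: [-1.4, -0.0, 7.4]
opening: 0.0599
clock: 23.58
tool_pos: [0.6006, -0.183, 0.1445]
tcp_rot: [0.999, 0.033, 0.0, -0.0]
wrist_force: [-0.3, -0.5, -3.1]
opening: 0.0596
```

```bash
python3 -m inch '[[[0,0,-0.004,0,0,0],[0,0,-0.01,0,0,0],[0,0,-0.018,0,0,0],[0,0,-0.028,0,0,0],[0,0,-0.045,0,0,0]]]'
python3 -m inch '[[[0,0,-0.02,0,0,0],[0,0,-0.03,0,0,0],[0,0,-0.035,0,0,0],[0,0,-0.035,0,0,0],[0,0,-0.035,0,0,0]]]'
python3 - <<'E'
from h import *
o=monitor.get_obs(); p=vision.capture("side"); print(o["wrist_force"],o["tool_pos"])
for q in ["tube_center","port"]:
  for d in finder.find_in(p,q): print(q,d["centre"],round(d["score"],2))
print(proj(p,[[.601,-.1815,.145],[.601,-.1815,.225],[.601,-.1815,.12]]))
print(delta([.576,.2328,.225],3.8))
E
```

```text
clock: 24.0
tool_pos: [0.5993, -0.1824, 0.1887]
tcp_rot: [0.999, 0.033, -0.002, -0.001]
wrist_force: [0.9, -0.3, -3.0]
opening: 0.0593
clock: 24.42
tool_pos: [0.6004, -0.1829, 0.2243]
tcp_rot: [0.999, 0.033, -0.0, -0.0]
wrist_force: [0.6, -0.3, -3.0]
opening: 0.0596
[ 0.64368557 -0.29618557 -2.9724176 ] [ 0.60043426 -0.18294467  0.2242783 ]
tube_center [233.0, 136.0] 0.96
port [225.3, 180.4] 0.88
[[235.88806952 157.91597475]
 [234.51122208 134.10843724]
 [236.29974072 165.03432156]]
(array([ 0.0039, -0.4161, -0.0015]), np.float64(3.8042448369867583), np.float64(0.00424483698675715))
```

```bash
python3 -m inch '[[[0,-0.015,0,0,0,0],[0,-0.045,0,0,0,0],[0,-0.08,0,0,0,0],[0,-0.115,0,0,0,0],[0.001,-0.15,0,0,0,0]]]'
python3 -m inch '[[[0,-0.035,0,0,0,0],[0,-0.07,0,0,0,0],[0.001,-0.105,0,0,0,0],[0.001,-0.14,0,0,0,0],[0.002,-0.175,0,0,0,0]]]'
python3 -m inch '[[[0,-0.035,0,0,0,0],[0.001,-0.065,0,0,0,0],[0.001,-0.083,0,0,0,0],[0.001,-0.091,0.01,0,0,0],[0.001,-0.091,0.03,0,0,0]]]'
python3 -m inch '[[[0,0,0.02,0,0,0],[0,0,0.045,0,0,0],[0,0,0.065,0,0,0],[0,0,0.075,0,0,0],[0,0,0.075,0,0,0]]]'
python3 -m inch '[[[0,0,0,0,0,0],[0,0,0,0,0,0],[0,0,0,0,0,0],[0,0,0,0,0,0],[0,0,0,0,0,0]]]'
python3 - <<'E'
from h import *
o=monitor.get_obs(); p=vision.capture("wrist"); cv2.imwrite("pics/w9.png",p["pixels"])
print(o["tool_pos"],delta([.576,.2328,.12],3.8))
E
```

```text
clock: 24.98
tool_pos: [0.5905, -0.0313, 0.2236]
tcp_rot: [0.999, 0.033, -0.001, -0.0]
wrist_force: [0.3, -0.2, -3.5]
opening: 0.0598
clock: 25.4
tool_pos: [0.5805, 0.1437, 0.2237]
tcp_rot: [0.999, 0.033, -0.001, -0.0]
wrist_force: [0.5, -0.1, -3.9]
opening: 0.0595
clock: 25.82
tool_pos: [0.5782, 0.2352, 0.1961]
tcp_rot: [0.999, 0.035, 0.002, -0.001]
wrist_force: [0.8, -0.1, -2.6]
opening: 0.0596
clock: 26.23
tool_pos: [0.5737, 0.231, 0.1153]
tcp_rot: [0.999, 0.033, -0.004, 0.001]
wrist_force: [-0.2, -0.3, -2.9]
opening: 0.0596
clock: 26.65
tool_pos: [0.5779, 0.2326, 0.1208]
tcp_rot: [0.999, 0.033, 0.001, -0.0]
wrist_force: [0.2, -0.5, -3.4]
opening: 0.0594
[0.57790691 0.23255082 0.12082022] (array([-0.0017, -0.0004,  0.0006]), np.float64(3.8052520666716583), np.float64(0.005252066671658895))
```

View pics/w9.png

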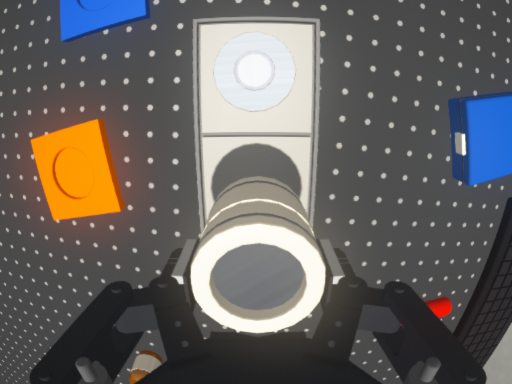

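```bash
python3 -m inch '[[[-0.0015,0,0.015,0,0,0],[-0.0015,0,0.033,0,0,0],[-0.0015,0,0.048,0,0,0],[-0.0015,0,0.057,0,0,0],[-0.0015,0,0.062,0,0,0]]]'
python3 -m inch '[[[0,0,0.002,0,0,0],[0,0,0.004,0,0,0],[0,0,0.006,0,0,0],[0,0,0.008,0,0,0],[0,0,0.009,0,0,0]]]'
python3 -m inch '[[[0,0,0.001,0,0,0],[0,0,0.0015,0,0,0],[0,0,0.002,0,0,0],[0,0,0.003,0,0,0],[0,0,0.004,0,0,0]]]'
python3 -m inch '[[[0,0,0.0005,0,0,0],[0,0,0.001,0,0,0],[0,0,0.0015,0,0,0],[0,0,0.002,0,0,0],[0,0,0.0025,0,0,0]]]'
```

```text
clock: 27.12
tool_pos: [0.5745, 0.232, 0.0562]
tcp_rot: [0.999, 0.033, -0.001, 0.0]
wrist_force: [-0.7, -0.2, -2.8]
opening: 0.0597
clock: 27.53
tool_pos: [0.576, 0.2324, 0.049]
tcp_rot: [0.999, 0.033, 0.001, -0.0]
wrist_force: [0.7, -0.5, -3.0]
opening: 0.0597
clock: 27.95
tool_pos: [0.5756, 0.2323, 0.0446]
tcp_rot: [0.999, 0.033, 0.0, -0.0]
wrist_force: [-0.2, -0.5, -2.9]
opening: 0.0598
clock: 28.37
tool_pos: [0.5755, 0.2323, 0.0431]
tcp_rot: [0.999, 0.033, -0.0, 0.0]
wrist_force: [-4.6, -0.6, 8.3]
opening: 0.0596
```

```bash
python3 -m inch '[[[0,0,0,0,0,0],[0,0,0,0,0,0],[0,0,0,0,0,0],[0,0,0,0,0,0],[0,0,0,0,0,0]]]' 1
python3 -m inch '[[[0,0,-0.008,0,0,0],[0,0,-0.025,0,0,0],[0,0,-0.06,0,0,0],[0,0,-0.1,0,0,0],[0,0,-0.14,0,0,0]]]'
python3 -m inch '[[[0,0,-0.03,0,0,0],[0,0,-0.05,0,0,0],[0,0,-0.05,0,0,0],[0,0,-0.05,0,0,0],[0,0,-0.05,0,0,0]]]'
python3 - <<'E'
from h import *
print(delta([.434,-.16,.23],82))
p=vision.capture("side")
cv2.imwrite("pics/s3.png",cv2.resize(p["pixels"][60:340,130:430],None,fx=2,fy=2,interpolation=cv2.INTER_CUBIC))
p=vision.capture("top")
for q,z in [("camera_center",.073),("adapter_center",.09),("tube_center",.079),("port",.12),("cap_center",.03),("oil_center",.07)]:
  print(q,[(d["centre"],round(d["score"],2),atz(p,d["centre"],z).round(4)) for d in finder.find_in(p,q)][:2])
E
```

```text
clock: 28.78
tool_pos: [0.5757, 0.2323, 0.042]
tcp_rot: [0.999, 0.033, 0.0, -0.0]
wrist_force: [0.1, -0.2, 0.5]
opening: 0.085
clock: 29.2
tool_pos: [0.5746, 0.232, 0.1832]
tcp_rot: [0.999, 0.033, -0.001, 0.0]
wrist_force: [0.7, 0.2, 0.4]
opening: 0.0855
clock: 29.62
tool_pos: [0.575, 0.232, 0.2315]
tcp_rot: [0.999, 0.033, -0.0, 0.0]
wrist_force: [-0.3, 0.1, -0.2]
opening: 0.0853
(array([-0.1667,  0.3818,  0.0017]), np.float64(3.802678296030657), np.float64(-78.19732170396935))
camera_center [([231.5, 181.1], 0.8, array([0.5667, 0.1332, 0.073 ]))]
adapter_center []
tube_center [([205.0, 182.6], 0.68, array([0.5635, 0.2139, 0.079 ]))]
port [([334.7, 154.4], 0.85, array([ 0.6301, -0.1777,  0.12  ]))]
cap_center [([328.1, 226.1], 0.69, array([ 0.4238, -0.1609,  0.03  ]))]
oil_center []
```

View pics/s3.png

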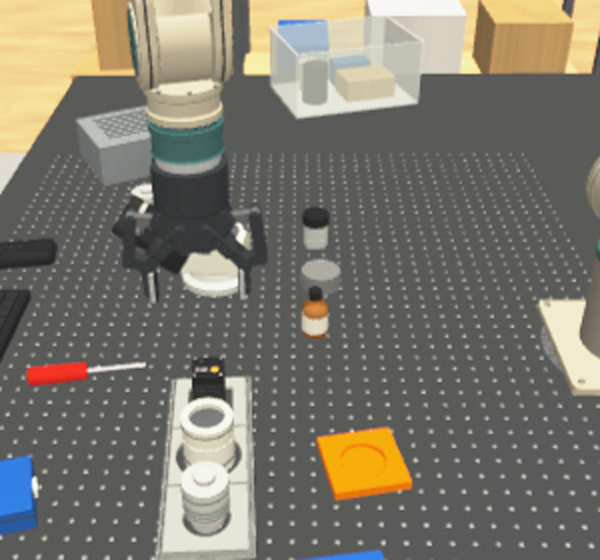

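```bash
python3 -m inch '[[[-0.006,0.014,0,0,0,0],[-0.018,0.042,0,0,0,0],[-0.032,0.074,0,0,0,0],[-0.046,0.106,0,0,0,0],[-0.06,0.138,0,0,0,0]]]'
python3 -m inch '[[[-0.014,0.032,0,0,0,0],[-0.028,0.064,0,0,0,0],[-0.042,0.096,0,0,0,0],[-0.056,0.128,0,0,0,0],[-0.07,0.16,0,0,0,0]]]'
python3 -m inch '[[[-0.014,0.032,0,0,0,-4],[-0.026,0.06,0,0,0,-10],[-0.034,0.077,0,0,0,-16],[-0.0367,0.0838,0,0,0,-22],[-0.0367,0.0838,0,0,0,-28]]]'
python3 -m inch '[[[0,0,0,0,0,-6],[0,0,0,0,0,-12],[0,0,0,0,0,-18],[0,0,0,0,0,-24],[0,0,0,0,0,-30]]]'
python3 -m inch '[[[0,0,0,0,0,-6],[0,0,0,0,0,-12],[0,0,0,0,0,-18],[0,0,0,0,0,-20],[0,0,0,0,0,-20]]]'
python3 -m inch '[[[0,0,0,0,0,0],[0,0,0,0,0,0],[0,0,0,0,0,0],[0,0,0,0,0,0],[0,0,0,0,0,0]]]'
python3 - <<'E'
from h import *
o=monitor.get_obs(); p=vision.capture("wrist"); cv2.imwrite("pics/w10.png",p["pixels"])
print(o["tool_pos"],o["joint_positions"],delta([.434,-.16,.23],82))
for q,z in [("port",.12),("cap_center",.03),("oil_center",.04)]:
  print(q,[(d["centre"],round(d["score"],2),atz(p,d["centre"],z,o).round(4)) for d in finder.find_in(p,q)][:2])
E
```

```text
clock: 30.43
tool_pos: [0.5236, 0.0888, 0.2319]
tcp_rot: [0.999, 0.033, -0.0, 0.0]
wrist_force: [0.1, -0.9, -0.1]
opening: 0.0854
clock: 30.85
tool_pos: [0.4641, -0.0755, 0.2321]
tcp_rot: [0.999, 0.033, 0.0, 0.0]
wrist_force: [-0.3, -0.6, 0.1]
opening: 0.0855
clock: 31.27
tool_pos: [0.4331, -0.1619, 0.232]
tcp_rot: [0.962, 0.275, -0.0, 0.0]
wrist_force: [-0.7, -0.2, 0.5]
opening: 0.0855
clock: 31.68
tool_pos: [0.4337, -0.1601, 0.232]
tcp_rot: [0.857, 0.516, -0.0, 0.0]
wrist_force: [0.4, 0.1, -0.5]
opening: 0.0855
clock: 32.1
tool_pos: [0.4338, -0.16, 0.232]
tcp_rot: [0.756, 0.655, -0.0, -0.0]
wrist_force: [-0.3, -0.1, -0.2]
opening: 0.0853
clock: 32.52
tool_pos: [0.4345, -0.1598, 0.232]
tcp_rot: [0.756, 0.655, -0.0, 0.0]
wrist_force: [0.3, -0.0, -0.9]
opening: 0.0855
[ 0.43446819 -0.15980898  0.23201531] [-4.92246574e-01 -1.38247530e-02 -3.59373295e-01  1.22522402e+00
 -9.33607119e-06 -3.48976872e-01] (array([-0.0003, -0.0004,  0.002 ]), np.float64(81.7928450390535), np.float64(-0.20715496094649666))
port [([257.7, 290.0], 0.9, array([ 0.5482, -0.1763,  0.12  ])), ([498.1, 218.6], 0.36, array([0.5158, 0.1259, 0.12  ]))]
cap_center [([254.9, 158.7], 0.78, array([ 0.428 , -0.1623,  0.03  ]))]
oil_center [([361.5, 161.3], 0.82, array([ 0.4456, -0.0357,  0.04  ]))]
```

View pics/w10.png

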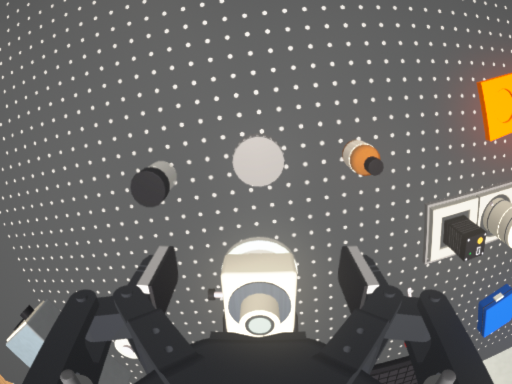

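Run:
```python
from h import *
o=monitor.get_obs(); p=vision.capture("wrist"); a=p["pixels"]; g=cv2.cvtColor(a,cv2.COLOR_BGR2GRAY)
m=cv2.morphologyEx((g[120:205,220:300]>105).astype(np.uint8),cv2.MORPH_OPEN,np.ones((7,7)))
n,l,s,c=cv2.connectedComponentsWithStats(m); i=1+np.argmax(s[1:,4]); uv=c[i]+[220,120]; print(s[i],uv,atz(p,uv,.03,o))
ct=max(cv2.findContours(m,0,cv2.CHAIN_APPROX_NONE)[0],key=len)
X=np.array([atz(p,q[0]+[220,120],.03,o)[:2] for q in ct]).astype(np.float32); print("cap",cv2.minEnclosingCircle(X))
for r in range(306,345,6): print(r,g[r,230:292:2])
print(g[300:346,260])
```

```text
[   0    2   80   83 6080] [260.54243421 165.77088816] [ 0.43757019 -0.15692058  0.03      ]
cap ((0.44417402148246765, -0.1589793562889099), 0.06492458283901215)
306 [148 146 147 150 151 159 190 198 202 205 206 207 208 209 208 208 206 205
 203 199 196 192 188 182 162 148 149 147 149 149 162]
312 [147 144 144 147 149 176 193 199 208 235 254 255 255 255 255 255 255 255
 255 255 246 203 188 181 168 146 148 146 148 147 249]
318 [255 245 144 144 148 195 255 255 255 239 132 129 170 210 230 231 221 183
 142 123 193 255 255 255 231 145 147 144 234 255 255]
324 [255 255 255 255 255 255 255 253 114 174 236 236 235 236 236 236 236 236
 236 236 206 117 220 255 255 255 255 255 255 255 255]
330 [255 255 255 255 255 255 255 255 246 123 150 230 235 235 235 235 235 235
 232 181 117 234 255 255 255 255 255 255 255 255 255]
336 [ 63  64  65  66  66  66  67  68  69  91 131 176 227 238 245 235 211 140
 114  89  72  71  72  71  70  71  70  70  70  69  69]
342 [57 57 57 58 59 59 59 60 60 61 61 61 62 62 63 63 64 64 63 64 63 64 63 64
 64 62 63 63 62 62 63]
[208 207 208 207 208 207 208 207 207 216 251 255 255 255 253 172 125 151
 231 236 236 236 236 236 236 235 235 235 235 235 235 235 230 162 140 231
 235 118  71  68  64  62  63  65  65  64]
```

Run:
```python
from h import *
o=monitor.get_obs(); p=vision.capture("wrist"); g=cv2.cvtColor(p["pixels"],cv2.COLOR_BGR2GRAY)
b=cv2.medianBlur(g,5)
print(b[161,225:295:2],b[128:195:2,258])
t=(int(b[161,258])+int(b[161,222]))/2; print(t)
m=cv2.morphologyEx((b[120:205,215:305]>t).astype(np.uint8),cv2.MORPH_OPEN,np.ones((9,9)))
cs=cv2.findContours(m,0,cv2.CHAIN_APPROX_NONE)[0]; ct=max(cs,key=cv2.contourArea)
X=np.array([atz(p,q[0]+[215,120],.03,o)[:2] for q in ct]).astype(np.float32); print("cap",cv2.fitEllipse(X),cv2.minEnclosingCircle(X))
for u,v in [(259.3,325),(246.2,325),(272.2,325),(259.3,316),(259.3,334),(259.5,309.7)]: print(atz(p,(u,v),.12,o).round(4))
```

```text
[107 107 107 112 191 204 204 204 204 204 205 205 205 205 205 205 205 205
 205 205 205 205 205 204 204 204 204 203 203 193 116 108 108 108 107] [107 108 114 122 151 209 210 209 209 209 207 207 207 206 206 206 205 205
 205 204 204 203 203 203 203 202 202 202 201 149 109 109 109 109]
155.5
cap ((0.4318111836910248, -0.15902598202228546), (0.05977506563067436, 0.06072298064827919), 12.440885543823242) ((0.4311845600605011, -0.15804825723171234), 0.03202078118920326)
[ 0.6009 -0.1819  0.12  ]
[ 0.5988 -0.197   0.12  ]
[ 0.6032 -0.1672  0.12  ]
[ 0.5863 -0.1799  0.12  ]
[ 0.6163 -0.1841  0.12  ]
[ 0.5767 -0.1783  0.12  ]
```

```bash
python3 -m inch '[[[0.0004,-0.0028,0.02,0,0,0],[0.0004,-0.0028,0.06,0,0,0],[0.0004,-0.0028,0.1,0,0,0],[0.0004,-0.0028,0.14,0,0,0],[0.0004,-0.0028,0.17,0,0,0]]]'
python3 -m inch '[[[0,0,0.02,0,0,0],[0,0,0.03,0,0,0],[0,0,0.037,0,0,0],[0,0,0.042,0,0,0],[0,0,0.045,0,0,0]]]'
python3 -m inch '[[[0,0,0.002,0,0,0],[0,0,0.004,0,0,0],[0,0,0.006,0,0,0],[0,0,0.008,0,0,0],[0,0,0.01,0,0,0]]]'
python3 -m inch '[[[0,0,0.001,0,0,0],[0,0,0.002,0,0,0],[0,0,0.002,0,0,0],[0,0,0.002,0,0,0],[0,0,0.002,0,0,0]]]'
python3 -c "
from h import *
print(delta([.4318,-.159,.004],82))"
```

```text
clock: 33.23
tool_pos: [0.4304, -0.1583, 0.0594]
tcp_rot: [0.756, 0.655, -0.0, -0.001]
wrist_force: [-0.3, -0.3, -0.4]
opening: 0.0854
clock: 33.65
tool_pos: [0.4328, -0.1595, 0.0175]
tcp_rot: [0.756, 0.655, 0.0, 0.001]
wrist_force: [-0.1, 0.1, 0.1]
opening: 0.0851
clock: 34.07
tool_pos: [0.4322, -0.1592, 0.0073]
tcp_rot: [0.756, 0.655, 0.0, 0.0]
wrist_force: [-0.1, -1.0, 0.7]
opening: 0.0858
clock: 34.48
tool_pos: [0.4318, -0.159, 0.005]
tcp_rot: [0.756, 0.655, 0.0, 0.0]
wrist_force: [-0.9, -0.2, -0.5]
opening: 0.0852
(array([ 0.   , -0.   ,  0.001]), np.float64(81.80429486536451), np.float64(-0.19570513463548878))
```

```bash
python3 -m inch '[[[0,0,0,0,0,0],[0,0,0,0,0,0],[0,0,0,0,0,0],[0,0,0,0,0,0],[0,0,0,0,0,0]]]' 0
python3 -m inch '[[[0,0,0,0,0,0],[0,0,0,0,0,0],[0,0,-0.005,0,0,0],[0,0,-0.015,0,0,0],[0,0,-0.03,0,0,0]]]'
python3 -m inch '[[[0,0,-0.02,0,0,0],[0,0,-0.055,0,0,0],[0,0,-0.09,0,0,0],[0,0,-0.12,0,0,0],[0,0,-0.14,0,0,0]]]'
python3 -m inch '[[[0,0,-0.02,0,0,0],[0,0,-0.03,0,0,0],[0,0,-0.03,0,0,0],[0,0,-0.03,0,0,0],[0,0,-0.03,0,0,0]]]'
python3 -c "
from h import *
o=monitor.get_obs();print(delta([.6007,-.1817,.2],82))
p=vision.capture('wrist'); b=cv2.cvtColor(p['pixels'],cv2.COLOR_BGR2GRAY); cv2.imwrite('pics/w11.png',p['pixels'])
print([(d['centre'],d['score']) for d in finder.find_in(p,'cap_center')])
for z in (.02,.025,.03): print(z,proj(p,o['tool_pos']+[[0,0,z]],o))
p=vision.capture('side')
print([(d['centre'],d['score']) for d in finder.find_in(p,'cap_center')]); print(proj(p,o['tool_pos']+[[0,0,.01]]))
"
```

```text
clock: 34.9
tool_pos: [0.432, -0.1591, 0.0058]
tcp_rot: [0.756, 0.655, 0.0, 0.0]
wrist_force: [-2.2, 1.0, 7.0]
opening: 0.0605
clock: 35.32
tool_pos: [0.4306, -0.1583, 0.0347]
tcp_rot: [0.756, 0.655, -0.001, -0.001]
wrist_force: [0.1, 0.3, -0.9]
opening: 0.0603
clock: 35.73
tool_pos: [0.4331, -0.1597, 0.1792]
tcp_rot: [0.756, 0.655, 0.001, 0.002]
wrist_force: [0.3, -0.7, -1.2]
opening: 0.0603
clock: 36.15
tool_pos: [0.4308, -0.1585, 0.2037]
tcp_rot: [0.756, 0.655, -0.0, -0.001]
wrist_force: [0.3, 0.4, -0.4]
opening: 0.0608
(array([0.0012, 0.1715, 0.0033]), np.float64(81.80418717441331), np.float64(-0.19581282558668534))
[([257.6, 256.3], 0.92)]
0.02 [[258.0746838  269.43422207]]
0.025 [[258.09719097 275.18583422]]
0.03 [[258.12097654 281.27737431]]
[([295.7, 142.9], 0.51)]
[[291.74082983 140.84072585]]
```

```bash
python3 -c "
from h import *
o=monitor.get_obs(); p=vision.capture('wrist'); g=cv2.medianBlur(cv2.cvtColor(p['pixels'],cv2.COLOR_BGR2GRAY),3)
print('col',list(zip(range(190,345,4),g[190:345:4,258])))
print('row',list(zip(range(190,330,4),g[270,190:330:4])))
th=np.linspace(0,2*np.pi,8,endpoint=False); print(proj(p,o['tool_pos']+np.c_[.031*np.cos(th),.031*np.sin(th),0*th+.025],o).round(0))
"
```

```text
col [(190, np.uint8(113)), (194, np.uint8(115)), (198, np.uint8(120)), (202, np.uint8(121)), (206, np.uint8(121)), (210, np.uint8(131)), (214, np.uint8(124)), (218, np.uint8(216)), (222, np.uint8(214)), (226, np.uint8(215)), (230, np.uint8(215)), (234, np.uint8(216)), (238, np.uint8(216)), (242, np.uint8(216)), (246, np.uint8(217)), (250, np.uint8(217)), (254, np.uint8(217)), (258, np.uint8(216)), (262, np.uint8(216)), (266, np.uint8(216)), (270, np.uint8(216)), (274, np.uint8(216)), (278, np.uint8(215)), (282, np.uint8(215)), (286, np.uint8(215)), (290, np.uint8(215)), (294, np.uint8(215)), (298, np.uint8(215)), (302, np.uint8(214)), (306, np.uint8(214)), (310, np.uint8(214)), (314, np.uint8(213)), (318, np.uint8(212)), (322, np.uint8(212)), (326, np.uint8(212)), (330, np.uint8(228)), (334, np.uint8(255)), (338, np.uint8(63)), (342, np.uint8(56))]
row [(190, np.uint8(57)), (194, np.uint8(74)), (198, np.uint8(213)), (202, np.uint8(213)), (206, np.uint8(213)), (210, np.uint8(214)), (214, np.uint8(214)), (218, np.uint8(214)), (222, np.uint8(214)), (226, np.uint8(215)), (230, np.uint8(215)), (234, np.uint8(215)), (238, np.uint8(215)), (242, np.uint8(216)), (246, np.uint8(216)), (250, np.uint8(216)), (254, np.uint8(216)), (258, np.uint8(216)), (262, np.uint8(216)), (266, np.uint8(216)), (270, np.uint8(216)), (274, np.uint8(216)), (278, np.uint8(215)), (282, np.uint8(215)), (286, np.uint8(215)), (290, np.uint8(215)), (294, np.uint8(214)), (298, np.uint8(214)), (302, np.uint8(214)), (306, np.uint8(214)), (310, np.uint8(213)), (314, np.uint8(213)), (318, np.uint8(212)), (322, np.uint8(68)), (326, np.uint8(65))]
[[266. 321.]
 [307. 304.]
 [323. 266.]
 [300. 228.]
 [248. 216.]
 [203. 241.]
 [195. 281.]
 [222. 313.]]
```

```bash
python3 -m inch '[[[0,0.015,0,0,0,0],[0.0005,0.045,0,0,0,0],[0.001,0.08,0,0,0,0],[0.001,0.11,0,0,0,0],[0.0012,0.14,0,0,0,0]]]'
python3 -m inch '[[[0,0.02,0,0,0,0],[0,0.0315,0,0,0,0],[0,0.0315,0,0,0,0],[0,0.0315,0.01,0,0,0],[0,0.0315,0.02,0,0,0]]]'
python3 -m inch '[[[0,0,0.012,0,0,0],[0,0,0.024,0,0,0],[0,0,0.034,0,0,0],[0,0,0.042,0,0,0],[0,0,0.045,0,0,0]]]'
python3 -m inch '[[[0,0,0,0,0,0],[0,0,0,0,0,0],[0,0,0,0,0,0],[0,0,0,0,0,0],[0,0,0,0,0,0]]]'
python3 -c "
from h import *
o=monitor.get_obs();print(o['tool_pos'],delta([.6007,-.1817,.1],82))
p=vision.capture('side'); cv2.imwrite('pics/s4.png',p['pixels'])
"
```

```text
clock: 36.82
tool_pos: [0.5717, -0.1778, 0.2042]
tcp_rot: [0.756, 0.655, -0.0, -0.0]
wrist_force: [-1.6, -0.3, -1.6]
opening: 0.0604
clock: 37.23
tool_pos: [0.6012, -0.1822, 0.1843]
tcp_rot: [0.756, 0.655, -0.0, -0.0]
wrist_force: [0.1, 0.8, -0.2]
opening: 0.0602
clock: 37.65
tool_pos: [0.6001, -0.1817, 0.1377]
tcp_rot: [0.756, 0.655, -0.001, -0.002]
wrist_force: [-0.5, -0.4, -0.9]
opening: 0.0598
clock: 38.07
tool_pos: [0.6023, -0.1825, 0.1408]
tcp_rot: [0.756, 0.655, 0.0, 0.001]
wrist_force: [-0.7, -0.9, -0.1]
opening: 0.0601
[ 0.60228138 -0.18249198  0.14082075] (array([ 0.0006, -0.0017,  0.0408]), np.float64(81.8042010677178), np.float64(-0.19579893228220158))
```

```bash
python3 -m inch '[[[0.0005,-0.001,0.003,0,0,0],[0.0005,-0.001,0.006,0,0,0],[0.0005,-0.001,0.01,0,0,0],[0.0005,-0.001,0.013,0,0,0],[0.0005,-0.001,0.016,0,0,0]]]'
python3 -m inch '[[[0,0,0.002,0,0,0],[0,0,0.004,0,0,0],[0,0,0.006,0,0,0],[0,0,0.008,0,0,0],[0,0,0.01,0,0,0]]]'
```

```text
clock: 38.53
tool_pos: [0.6005, -0.1815, 0.1233]
tcp_rot: [0.756, 0.655, -0.0, -0.0]
wrist_force: [0.1, -0.1, -0.1]
opening: 0.0606
clock: 38.95
tool_pos: [0.6009, -0.1817, 0.1139]
tcp_rot: [0.756, 0.655, 0.0, 0.0]
wrist_force: [0.1, -0.1, -1.0]
opening: 0.0601
```

```bash
python3 -m inch '[[[0,0,0.002,0,0,0],[0,0,0.004,0,0,0],[0,0,0.006,0,0,0],[0,0,0.008,0,0,0],[0,0,0.01,0,0,0]]]'
python3 -m inch '[[[0,0,0.001,0,0,0],[0,0,0.002,0,0,0],[0,0,0.003,0,0,0],[0,0,0.0035,0,0,0],[0,0,0.004,0,0,0]]]'
```

```text
clock: 39.37
tool_pos: [0.6008, -0.1816, 0.1038]
tcp_rot: [0.756, 0.655, 0.0, 0.0]
wrist_force: [0.5, 0.5, -1.2]
opening: 0.0608
clock: 39.78
tool_pos: [0.6008, -0.1816, 0.1]
tcp_rot: [0.756, 0.655, 0.0, 0.0]
wrist_force: [-0.4, 0.2, -0.4]
opening: 0.0608
```

```bash
python3 -m inch '[[[0,0,0.0005,0,0,0],[0,0,0.001,0,0,0],[0,0,0.0015,0,0,0],[0,0,0.002,0,0,0],[0,0,0.0025,0,0,0]]]'
```

```text
clock: 40.2
tool_pos: [0.6009, -0.1816, 0.0998]
tcp_rot: [0.756, 0.655, 0.0, 0.0]
wrist_force: [-5.7, 2.3, 14.2]
opening: 0.0606
```

```bash
python3 -m inch '[[[0,0,-0.001,0,0,0],[0,0,-0.001,0,0,0],[0,0,-0.001,0,0,0],[0,0,-0.001,0,0,0],[0,0,-0.001,0,0,0]]]' 1
python3 -m inch '[[[0,0,-0.006,0,0,0],[0,0,-0.018,0,0,0],[0,0,-0.04,0,0,0],[0,0,-0.07,0,0,0],[0,0,-0.1,0,0,0]]]'
python3 -m inch '[[[0,0,-0.03,0,0,0],[0,-0.03,-0.045,0,0,0],[0,-0.065,-0.05,0,0,0],[0,-0.1,-0.05,0,0,0],[0,-0.13,-0.05,0,0,0]]]'
python3 -m inch '[[[0,0,0,0,0,0],[0,0,0,0,0,0],[0,0,0,0,0,0],[0,0,0,0,0,0],[0,0,0,0,0,0]]]'
python3 - <<'E'
from h import *
o=monitor.get_obs(); w=vision.capture("wrist"); s=vision.capture("side"); t=vision.capture("top")
A=cv2.resize(s["pixels"][100:340,150:350],(400,480),interpolation=cv2.INTER_CUBIC); B=cv2.resize(w["pixels"][100:384,130:400],(400,421))
C=np.zeros((480,800,3),np.uint8); C[:,:400]=A; C[:421,400:]=B; cv2.imwrite("pics/f.png",C)
for n,p in (("w",w),("s",s),("t",t)):
  for q in ("cap_center","oil_center"): print(n,q,[(np.round(d["centre"],1),round(d["score"],2)) for d in finder.find_in(p,q)][:1])
  print(proj(p,[[.6007,-.1817,.109],[.6007,-.1817,.124]],o).round(1))
E
```

```text
clock: 40.62
tool_pos: [0.6006, -0.1815, 0.0981]
tcp_rot: [0.756, 0.655, -0.0, -0.0]
wrist_force: [-0.4, -1.0, -0.1]
opening: 0.0853
clock: 41.03
tool_pos: [0.6003, -0.1814, 0.1999]
tcp_rot: [0.756, 0.655, -0.0, -0.0]
wrist_force: [0.7, -0.5, 0.1]
opening: 0.0857
clock: 41.45
tool_pos: [0.471, -0.1629, 0.2506]
tcp_rot: [0.756, 0.655, 0.0, 0.001]
wrist_force: [-1.1, 0.1, 0.0]
opening: 0.0854
clock: 41.87
tool_pos: [0.4733, -0.1635, 0.2489]
tcp_rot: [0.756, 0.655, 0.0, 0.0]
wrist_force: [0.1, -0.3, -0.4]
opening: 0.0853
w cap_center [(array([254.3, 283.2]), 0.78)]
w oil_center [(array([360.3, 126.4]), 0.77)]
[[257.9 284.6]
 [257.9 292.5]]
s cap_center [(array([235.4, 169.9]), 0.72)]
s oil_center [(array([288.1, 219.2]), 0.8)]
[[236.6 168.1]
 [236.3 163.9]]
t cap_center [(array([337.7, 164.1]), 0.81)]
t oil_center [(array([285.7, 226.6]), 0.65)]
[[336.  164.8]
 [336.8 163.8]]
```

View pics/f.png

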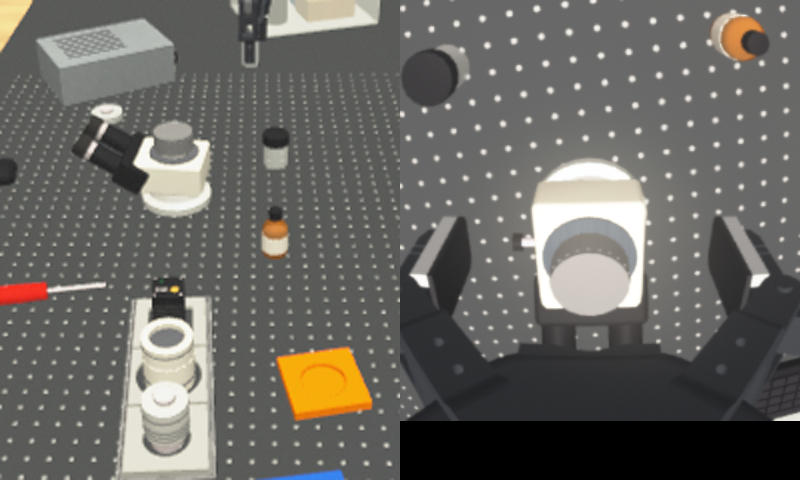

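The cap sits level on the port. All three parts stand upright in their nests, the oil bottle is upright, and the gripper is clear of everything.

```bash
python3 -c "
from workcell import robot; print(robot.finish_job())"
```

```text
the job is handed in; nothing more can be done
None
```

I took the column apart from the top down and stood each part in its own nest: the camera square in the square nest, the adapter in the small round nest, and the photo tube in the large round nest. I then slipped the dust cap over the bare port. The job was handed in at about 42 s on the robot clock.

**Final pictures (side and wrist):** all three parts stand upright in the right nests. The cap sits level on the port and the oil bottle is standing. The gripper is open and clear.

**Cap seating:** it went past the rim without touching and met resistance at a tool height of 99.8 mm, where about 99.5 mm was expected for fully home. All three camera views place it within about 2 mm of the home position along their lines of sight, except the wrist view, where it read about 4 pixels to one side.

**Rougher than planned:** the camera met the nest floor faster than intended. The wrist force read 44 N at the end of that move, against the limit of 120 N. It stayed upright and centred. The adapter and tube touched down at about 5 N and 8 N, and the cap was pressed home at about 14 N.

**Detector misses:** the networks sometimes missed parts, and the top view did not find the adapter or the oil bottle in one check. I relied on the pictures and on fitted edges for those.

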